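# Find the tin with the loose plug

### The arm

A 6-joint arm with a two-finger parallel gripper is mounted at the origin on the work surface. World frame = base frame: x ahead of the robot, y to its left, z up, the work surface at z = 0. Lengths are in m, angles in rad, forces in N, time in s.
With the tool pointing down it reaches from about 0.25 to 0.775 m from the base axis. Payload 4 kg.
Tool frame: the origin (TCP) lies at the centre of the arm's flange, where the gripper is bolted on; the fingertips stand ahead of it and the grasp point (between the pads) lies 180 mm ahead of it (robot.tcp_to_tips is the z of the fingertips in the tool frame, in m); z points along the fingers, y is the direction in which the jaws open and shut (so a half turn about z gives the same grasp; the last joint's range is limited). The gripper opens to 94 mm and grips with 3 to 60 N. Pads are 16 mm wide; open, the fingers measure 119 mm over their backs; the gripper's body (75 mm by 177 mm) begins 78 mm behind the grasp point.
Start: joints at [1.077, 0.087, 1.371, -0, 1.684, -0.103], TCP at [0.21, 0.509, 0.405] pointing down, gripper open.
Joint ranges: [-3.1, 3.1], [-0.76, 2.03], [0.27, 2.55], [-1.08, 4.22], [0.17, 2.65], [-2.57, 2.57]. Speed limits (rad/s): [2.79, 2.79, 3.14, 3.14, 3.14, 3.14].

### API

Orientations are given as [roll, pitch, yaw] about the fixed x, y, z axes, in that order (R = Rz(yaw) Ry(pitch) Rx(roll)).
In Python, from bench import robot gives the robot as it stands.
- The arm moves only by the tool move_arm, never from a script. Its argument "increments" is a list that holds one entry, the list of rows, each a list of 7 numbers: the opening, from 0 (shut) to 1 (fully open), then the shift along the tool's x, y, z as a fraction of full scale, then the turn, a rotation vector about the tool's x, y, z as a fraction of full scale. In form: [[[jaw, dx, dy, dz, rx, ry, rz], ...]]. A call has 1 to 8 rows; each row is the pose to reach, as a shift and turn from the pose commanded when the call began, along the tool's axes at that moment; what a row does not reach only later rows make up. Full scale, the value 1, is 0.1 m for a shift and pi/2 rad for a turn. A row lasts 1/12 s, in which the tool goes at most 41.7 mm and 7.16 degrees, less where a joint would pass 70% of its speed; a pose out of reach is approached as far as the arm can. A call with a number of a shift or a turn outside -1 to 1 is refused whole. A call with a gripper value outside its range is refused whole. The fingers move at their own pace and stop on an object; the grip force is fixed at half the most. Time passes only in rows, so rows that repeat a pose let the fingers close. It gives the time, the measured TCP pose, the force and the opening at its end, in the units of the state.
- robot.get_obs(): the state, without advancing time (a new reading comes with each control period).
- robot.snapshot(name): name is "scene" or "top" or "wrist"; returns (picture, depth): 480x640x3 uint8, red, green, blue; 480x640 float32, m along the optical axis (not along the pixel's ray), 0 where there is no reading.
- robot.camera_params(name): a dict with "mtx" (3x3 intrinsics, pixels), "R" (3x3) and "t" (3): a world point X has camera coordinates R X + t. Camera axes: x right, y down, z forward; pixel columns grow to the right and rows downward; lengths in m; the calibration is good to about 2 mm. The wrist camera is an equidistant fisheye: a pixel r from the principal point sees the ray r / f radians off the axis. A picture is of the moment at which its call begins: read the wrist's pose just before it. camera_params takes no time and is no camera call; for the wrist camera it gives the pose at the moment of the call.
- robot.close_job(): hands the job in, once; it reports no verdict.
The state is a dict: "time": time; "joint_positions": joint angles; "qvel": joint speeds; "joint_torque": joint torques, N m; "tool_pos": TCP position; "ee_rot": TCP orientation; "wrist_force": force on the tool from outside, world axes, zero at the start; "wrist_torque": the same for the moment, N m; "width": finger opening in m.
Only numpy, scipy, OpenCV 4.12 (cv2) and the standard library are available. Lean on these libraries where they do the work, as an engineer would, in place of code of your own. Each camera call takes 0.05 s, during which the arm holds its last target.

### The job

Push the carrier with the three sealed tins along its rail until it clicks into the station detent. Then lift the tins one after another, left, middle, right, and shake each back and forth in the air to find the one that rattles (a loose steel plug was left in it). Stand the two silent tins back upright in their own cells, and finish holding the rattling tin upright and still in the gripper, well clear above the middle of the white hand-over plate; do not put it down, and leave everything else on the bench alone.

Things in the scene. Friction and masses are not known exactly. Their poses are not given: they have to be found in the camera images.
- carrier: aluminium carrier, plate 139 x 324 x 8 mm, its underside 26 mm above the table, sliding on a straight rail only along its own y axis (towards the station; z up). Origin: underside, below the middle cell. Three open cells, 119 x 65 mm with ribs 10 mm high, at y = +96, 0, -96 mm, a tin in each. Place and angle of the rail vary (up to 0.12 rad).
- index (a point): point on the carrier's top plate, 34 mm above the table, at the middle cell's centre; a small steel pointer on the carrier's far (+x) edge is level with it. Sliding takes 2 to 4 N. The spring detent takes about 3 N more to enter or leave and then holds the carrier to 1 mm; it can be overrun by some 50 mm and drawn back
- station (a point): point on the rail's centre line, 34 mm up, where index lies when the carrier is in the station detent. A square steel post, 12 mm wide and 44 mm tall, stands 80 mm to its far side, where the pointer must come. The carrier starts 100 to 180 mm short of it, on its -y side.
- push_post (a point): centre of the top of the upright steel post on the carrier's trailing (-y) end, to push or pinch: 24 mm wide across the rail, 16 mm along it, rising 74 mm from the plate to 108 mm above the table. It is 40 mm from the nearest tin's wall.
- plate: white hand-over plate with a pale grey centre, 90 mm square, 5 mm thick, fixed on the table on the far side of the rail (+x). Origin: centre of its underside.
- tin_left: sealed steel tin, 110 mm long (its x, across the rail), 56 mm wide (y; lid rim 58), 53 mm tall, 0.35 to 0.42 kg, in the carrier's cell at y = +96 mm (robot's left, leading end). Origin: centre of its underside. All three tins look alike; two are packed solid and one, any of them, holds a loose steel plug.
- nest_left (a point): centre of the floor of that tin's cell, 34 mm above the table: the tin's origin lies here when it stands in its cell (4.5 mm of play all round)
- tin_middle: sealed steel tin, 110 mm long (its x, across the rail), 56 mm wide (y; lid rim 58), 53 mm tall, 0.35 to 0.42 kg, in the carrier's cell at y = 0. Origin: centre of its underside. The loose plug: 36 mm wide, 28 mm tall, 220 g, free to slide up to 34 mm either way along its tin's length (friction about 0.1: brisk strokes or a tilt of 0.2 rad and more move it).
- nest_middle (a point): centre of the floor of that tin's cell, 34 mm above the table: the tin's origin lies here when it stands in its cell (4.5 mm of play all round)
- tin_right: sealed steel tin, 110 mm long (its x, across the rail), 56 mm wide (y; lid rim 58), 53 mm tall, 0.35 to 0.42 kg, in the carrier's cell at y = -96 mm (robot's right, next to the push post). Origin: centre of its underside. The plug knocks against the tin's ends when shaken lengthwise and then rests at one end: with the tin level again, the wrist feels up to 0.07 Nm one way or the other.
- nest_right (a point): centre of the floor of that tin's cell, 34 mm above the table: the tin's origin lies here when it stands in its cell (4.5 mm of play all round)
- jar: bystander, leave alone: screw-top jar, 48 mm wide, 70 mm tall
- beaker: bystander, leave alone: clear plastic cup, 68 mm wide, 80 mm tall
- carton: bystander, leave alone: cardboard box, 90 x 150 x 55 mm
- weight: bystander, leave alone: brass balance weight, 32 mm wide, 42 mm tall
- dish: bystander, leave alone: white ceramic dish, 70 mm wide, 22 mm tall
- wrench: bystander, leave alone: steel wrench lying flat, 170 mm long
- tube_rack: bystander, fixed: steel test tube rack with tubes, 94 x 200 mm, up to 136 mm tall, on the left
Mind the look-alikes: they are no part of the job. Leave any purple look-alike of the tin_left alone. Leave any turquoise look-alike of the tin_middle alone.

How it is judged:
By the outcome, as a careful person would: the job done as asked, in the order asked, and still so for the second after the job is handed in, while the arm keeps its last pose, push and grip.
It also fails if it takes over 72 s, if anything falls off the work surface, if the arm or the gripper's body presses on something with over 40 N, if the wrist force passes 120 N, or if a joint passes its speed limit or range.

## Working session

There is one attempt and no reset: what is moved stays moved. The work goes in short steps, Python scripts to look and compute and a tool call to move; the robot and the scene stay as the last step left them, time stands still between calls to the robot, and variables do not carry over. Pictures are saved under pics/ and viewed, and the job is handed in when it is done.

Besides the shell and the picture viewer there is one more tool, called by a JSON object that holds its "fn" and its "kwargs". move_arm: Moves the arm, as the interface text tells. Its arguments: {"type":"object","properties":{"increments":{"type":"array","items":{"type":"array","items":{"type":"array","items":{"type":"number","minimum":-1,"maximum":1}}}}},"required":["increments"]}

```bash
ls; mkdir -p pics; python3 - <<'E'
from bench import robot
import cv2,numpy as np
for n in("scene","top"):
    p,d=robot.snapshot(n); cv2.imwrite(f"pics/{n}0.png",p[:,:,::-1]); np.save(f"pics/{n}0d.npy",d)
    c=robot.camera_params(n); print(n,c['mtx'].round(1).tolist(),c['R'].round(3).tolist(),c['t'].round(3).tolist())
o=robot.get_obs(); print(o); print(robot.tcp_to_tips)
E
```

```text
pics
scene [[596.0, 0.0, 320.1], [0.0, 596.0, 245.5], [0.0, 0.0, 1.0]] [[-0.654, 0.756, -0.009], [0.576, 0.49, -0.654], [-0.49, -0.433, -0.757]] [0.265, -0.31, 1.695]
top [[488.1, 0.0, 323.1], [0.0, 488.1, 236.3], [0.0, 0.0, 1.0]] [[-0.004, -1.0, -0.003], [-0.981, 0.005, -0.196], [0.196, 0.002, -0.981]] [0.103, 0.554, 1.04]
{'time': 0.1, 'joint_positions': array([ 1.07687824e+00,  8.78889628e-02,  1.37208225e+00, -1.43437824e-05,
        1.68358763e+00, -1.03131371e-01]), 'qvel': array([ 0.00022813,  0.00105488, -0.0030157 ,  0.00040903,  0.00019965,
        0.00028601]), 'joint_torque': array([ 1.90543447e-03, -3.41249156e+01, -3.03303409e+01,  7.20120245e-02,
        3.03368771e-02, -1.04012631e-04]), 'tool_pos': array([0.20948074, 0.50844211, 0.40362712]), 'ee_rot': array([-3.13963545e+00, -1.88236147e-04,  2.75080415e+00]), 'wrist_force': array([-0.11721897,  0.23322955,  0.33117177]), 'wrist_torque': array([-0.01432113, -0.00582938,  0.00918866]), 'width': 0.0940776516300819}
0.1992
```

View pics/scene0.png

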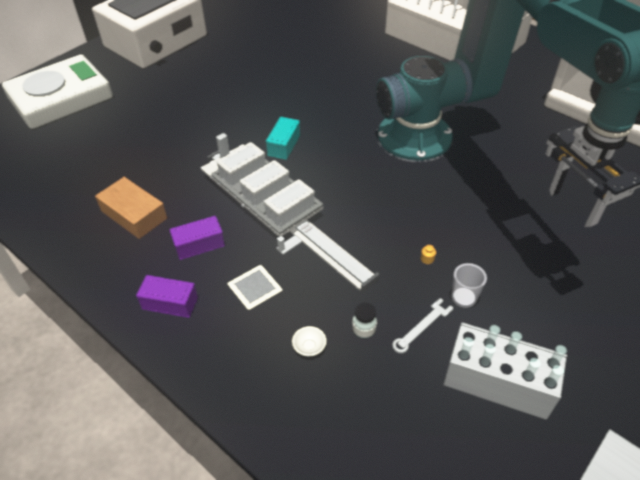

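View pics/top0.png

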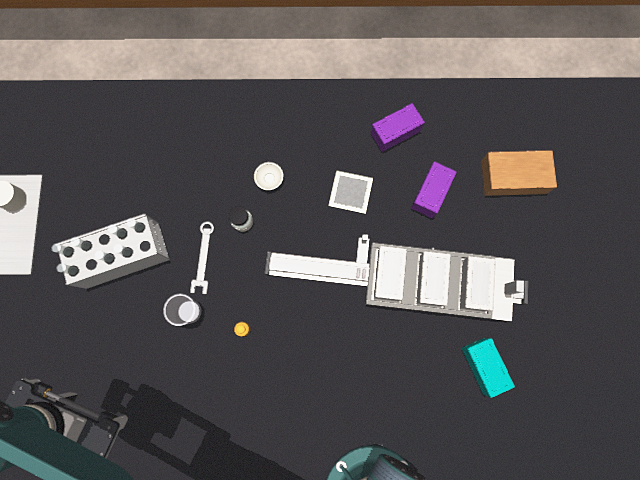

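The top view shows the carrier at about (370–515, 245–320), the push post at (516,290), the station post at (363,245) and the plate at (351,192). Next I'll measure them.

```bash
cat > h.py <<'E'
import numpy as np,cv2
from bench import robot
def world(name,u,v,z=None,d=None):
    c=robot.camera_params(name);K,R,t=c['mtx'],c['R'],np.array(c['t']).ravel()
    r=np.stack([(np.asarray(u,float)-K[0,2])/K[0,0],(np.asarray(v,float)-K[1,2])/K[1,1],np.ones_like(np.asarray(u,float))],-1)
    C=-R.T@t; w=r@R
    s=(z-C[2])/w[...,2] if d is None else np.asarray(d)
    return C+w*s[...,None]
def proj(name,X):
    c=robot.camera_params(name);X=np.asarray(X,float)@c['R'].T+np.array(c['t']).ravel()
    p=X@c['mtx'].T; return p[...,:2]/p[...,2:]
E
python3 - <<'E'
from h import *
p=cv2.imread('pics/top0.png');d=np.load('pics/top0d.npy')
cv2.imwrite('pics/crop0.png',cv2.resize(p[150:330,320:540],None,fx=3.6,fy=3.2,interpolation=cv2.INTER_CUBIC))
v,u=np.mgrid[:480,:640]
W=world('top',u,v,d=d)
m=(d>0)&(W[...,0]>.2)&(W[...,0]<.65)&(W[...,1]<.15)&(W[...,1]>-.5)
def blobs(zlo,zhi,reg=m):
    mm=(reg&(W[...,2]>zlo)&(W[...,2]<zhi)).astype(np.uint8)
    n,l,s,c=cv2.connectedComponentsWithStats(mm)
    for i in range(1,n):
        if s[i,4]>25:
            P=W[l==i]; r=cv2.minAreaRect(P[:,:2].astype(np.float32))
            print(zlo,s[i].tolist(),P.mean(0).round(4),np.round(r[0],4),np.round(r[1],4),round(r[2],2))
blobs(.078,.092);blobs(.1,.12);blobs(.026,.04);blobs(.04,.05);blobs(.003,.01)
E
```

```text
0.078 [376, 246, 31, 54, 1404] [ 0.4677 -0.044   0.0861] [ 0.4688 -0.0446] [0.0585 0.1126] 83.12
0.078 [420, 251, 31, 55, 1422] [ 0.4555 -0.138   0.086 ] [ 0.4567 -0.139 ] [0.0587 0.1127] 82.86
0.078 [465, 256, 30, 55, 1435] [ 0.444  -0.2333  0.086 ] [ 0.4451 -0.2346] [0.06   0.1117] 83.2
0.078 [511, 282, 4, 11, 27] [ 0.4359 -0.3024  0.0847] [ 0.4361 -0.3023] [0.0032 0.0221] 88.55
0.1 [515, 280, 9, 13, 96] [ 0.436  -0.3086  0.1069] [ 0.4361 -0.309 ] [0.015  0.0241] 84.7
0.026 [413, 204, 23, 11, 44] [ 0.6213 -0.132   0.0329] [ 0.621  -0.1325] [0.0537 0.0025] 62.76
0.026 [371, 248, 31, 57, 168] [ 0.4499 -0.0247  0.0337] [ 0.458  -0.0205] [0.1363 0.0592] 20.04
0.026 [415, 253, 30, 56, 137] [ 0.4376 -0.1218  0.0343] [ 0.449  -0.1175] [0.1329 0.0568] 19.08
0.026 [458, 257, 30, 57, 148] [ 0.4262 -0.2167  0.0346] [ 0.4459 -0.2345] [0.0655 0.1216] 84.13
0.026 [493, 258, 22, 63, 1077] [ 0.4357 -0.3007  0.0334] [ 0.437  -0.3012] [0.0452 0.1388] 82.83
0.026 [465, 346, 24, 51, 76] [ 0.2599 -0.2298  0.0327] [ 0.2583 -0.2306] [0.1101 0.0106] 17.56
0.04 [414, 203, 26, 11, 42] [ 0.6197 -0.136   0.0473] [ 0.6203 -0.1342] [0.0573 0.0114] 73.27
0.04 [367, 243, 129, 76, 2440] [ 0.4524 -0.1268  0.0436] [ 0.4567 -0.1399] [0.2786 0.1396] 83.11
0.04 [462, 260, 3, 20, 26] [ 0.4803 -0.2111  0.0448] [ 0.479 -0.211] [0.0019 0.0428] 83.8
0.003 [329, 201, 40, 13, 252] [0.6392 0.0351 0.0054] [0.6351 0.0403] [0.0928 0.0298] 89.93
0.003 [303, 238, 67, 30, 435] [0.5145 0.0432 0.0065] [0.5319 0.0684] [0.1549 0.0677] 83.67
0.003 [303, 274, 65, 12, 297] [0.4619 0.0744 0.0069] [0.4612 0.0746] [0.1491 0.014 ] 83.93
0.003 [513, 298, 10, 6, 42] [ 0.412  -0.3408  0.0072] [ 0.4125 -0.3406] [0.0207 0.0115] 88.41
```

View pics/crop0.png

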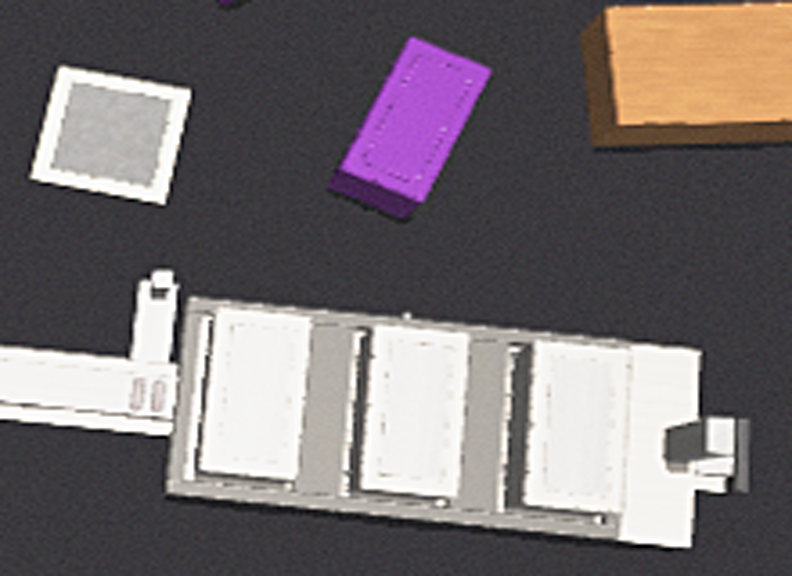

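```bash
python3 - <<'E'
from h import *
p=cv2.imread('pics/top0.png');d=np.load('pics/top0d.npy')
v,u=np.mgrid[:480,:640]
W=world('top',u,v,d=d)
print('post depth z\n',(W[230:252,358:370,2]*1000).round().astype(int))
cv2.imwrite('pics/crop1.png',cv2.resize(p[225:275,340:400],None,fx=12,fy=12,interpolation=cv2.INTER_NEAREST))
pm=((p.min(2)>120)&(u>322)&(u<380)&(v>165)&(v<216)).astype(np.uint8)
c,_=cv2.findContours(pm,0,2); c=max(c,key=cv2.contourArea)
q=world('top',c[:,0,0],c[:,0,1],z=.005)[:,:2].astype(np.float32); print('plate',cv2.minAreaRect(q))
yaw=-.12;ex=np.array([np.cos(yaw),np.sin(yaw)]);ey=np.array([-ex[1],ex[0]])
# carrier long edges from tall region
m=(W[...,2]>.026)&(W[...,2]<.05)&(u>360)&(u<530)&(v>240)&(v<325)
r=cv2.minAreaRect(W[m][:,:2].astype(np.float32));print('carrier',r)
# rail
m=(W[...,2]>.003)&(W[...,2]<.02)&(u>262)&(u<355)&(v>246)&(v<290)
print('rail',cv2.minAreaRect(W[m][:,:2].astype(np.float32)),W[m].max(0))
# pointer pixel
print('pointer',world('top',433.,249,z=.036))
E
```

```text
post depth z
 [[  -2   -2   -1   -1   -5   -1    0   -2    2    2   -2   -1]
 [   0   -4    2   -4    3   -1    1    5    1   -2   -2   -2]
 [   0   -1   -2    1   -1    0   -1    1   -3   -3   -2    1]
 [   3    1    1    0   -1    0   -1    0    2   -3   -4    0]
 [   1   -3   -1   -5    0    1    0   -4   -2    1   -2   -3]
 [   0    0    1   -3   -2   45   43   38   46   44   -3   -2]
 [  -2   -2   -1   -2   -1   44   44   43   42   40   -2   -1]
 [   0    3    3    0   22   44   42   43   45   45   -5    2]
 [  -2    4    4    6   22   39   42   43   42   42   -2   -6]
 [  -2    3    4    7   30   46   44   42   43   41    5    2]
 [  -2 1129    3    5   33   33   36   39   39   38    8    6]
 [  -3    4    5    3   24   21   26   29   26    4    5    0]
 [  -1    2    7    4   12   13   15   13   16    4   13   -1]
 [   3    1    4    7    6    7    3    7    6    5    2    0]
 [  -1    3    8    4    6    7    4    5    4    8    4   -4]
 [  -1    7    3    5    3    8    9    9    6    4    2    1]
 [  -1    5   10    5    5    4    9    8    6    2    4   -1]
 [  10    4    5    5    6    9    6    3    7    5    6    0]
 [   3    9    5    3    5    8    4    7    7    2    6   -2]
 [   6    9    5    7   -2    5    4    6    6    7    3   -1]
 [   5    1    8    1    1    8    5    7    6    6    9    0]
 [   8    5    3    9    7    6    6    5    3    8    4   -1]]
plate ((0.6735416054725647, 0.035163722932338715), (0.0914655476808548, 0.09094973653554916), 77.42974090576172)
carrier ((0.45498955249786377, -0.170799121260643), (0.3716133236885071, 0.14381682872772217), 83.04522705078125)
rail ((0.49001529812812805, 0.13529525697231293), (0.21091242134571075, 0.09833834320306778), 89.82759857177734) [0.53946197 0.24075872 0.01999422]
pointer [ 0.52745065 -0.14822575  0.036     ]
```

View pics/crop1.png

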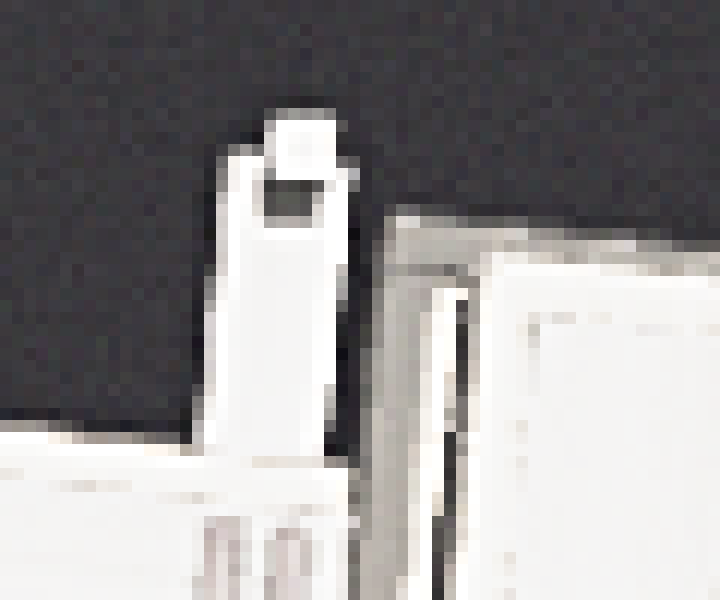

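```bash
python3 - <<'E'
from h import *
yaw=-.12;ex=np.array([np.cos(yaw),np.sin(yaw)]);ey=np.array([-ex[1],ex[0]])
P=world('top',365.,237.,z=.044)[:2]; S=P-.08*ex
pp=np.array([.4361,-.309]); C=pp+.172*ey
print('post',P,'station',S,'carrier C',C,'travel',(S-C)@ey,'lat',(S-C)@ex)
for n,t in zip('LMR',[(.4688,-.0446),(.4567,-.139),(.4451,-.2346)]):
    print(n,[((np.array(t)-C)@ex).round(4),((np.array(t)-C)@ey).round(4)])
pt=np.array([.5274,-.1482]);print('pointer',(pt-C)@ex,(pt-C)@ey)
for n,px in dict(weight=(241,328),beaker=(182,310),jar=(242,220),dish=(268,176)).items(): print(n,world('top',*map(float,px),z=.04)[:2])
E
```

```text
post [0.55439611 0.00613164] station [0.47497142 0.01570861] carrier C [ 0.4566905  -0.13823691] travel 0.15502689977778672 lat -0.00027970732094401564
L [np.float64(0.0008), np.float64(0.0944)]
M [np.float64(0.0001), np.float64(-0.0008)]
R [np.float64(0.0), np.float64(-0.0971)]
pointer 0.07139370552139974 -0.0014266468292199691
weight [0.35309763 0.28196532]
beaker [0.39277025 0.41351933]
jar [0.59630115 0.28664829]
dish [0.70139811 0.22894133]
```

{"fn": "move_arm", "kwargs": {"increments": [[[0.5,-0.1,-1,0,0,0,-0.05],[0.5,-0.1,-1,0,0,0,-0.1],[0.5,-0.1,-1,0,0,0,-0.172],[0.5,-0.1,-1,0,0,0,-0.172]]]}}

```text
time: 0.43
tool_pos: [0.1797, 0.4098, 0.4044]
ee_rot: [-3.14, -0.0, 3.023]
wrist_force: [-0.6, 0.6, 0.5]
width: 0.0706
```

{"fn": "move_arm", "kwargs": {"increments": [[[0.5,-0.5,-1,0,0,0,0],[0.5,-0.5,-1,0,0,0,0],[0.5,-0.5,-1,0,0,0,0]]]}}

```text
time: 0.68
tool_pos: [0.2187, 0.3057, 0.4044]
ee_rot: [-3.141, 0.001, 3.02]
wrist_force: [0.5, -0.2, 0.3]
width: 0.0508
```

{"fn": "move_arm", "kwargs": {"increments": [[[0.5,-0.5,-1,0,0,0,0],[0.5,-0.5,-1,0,0,0,0],[0.5,-0.5,-1,0,0,0,0]]]}}

```text
time: 0.93
tool_pos: [0.2565, 0.1999, 0.4048]
ee_rot: [-3.141, 0.001, 3.018]
wrist_force: [1.0, 0.5, -0.7]
width: 0.0471
```

{"fn": "move_arm", "kwargs": {"increments": [[[0.5,-0.5,-1,0,0,0,0],[0.5,-0.5,-1,0,0,0,0],[0.5,-0.5,-1,0,0,0,0]]]}}

```text
time: 1.18
tool_pos: [0.2943, 0.0942, 0.4049]
ee_rot: [-3.141, 0.002, 3.017]
wrist_force: [0.1, -0.4, -0.1]
width: 0.0469
```

{"fn": "move_arm", "kwargs": {"increments": [[[0.5,-0.5,-1,0,0,0,0],[0.5,-0.5,-1,0,0,0,0],[0.5,-0.5,-1,0,0,0,0]]]}}

```text
time: 1.43
tool_pos: [0.332, -0.0117, 0.4048]
ee_rot: [-3.141, 0.001, 3.016]
wrist_force: [0.6, 0.8, -0.1]
width: 0.0471
```

{"fn": "move_arm", "kwargs": {"increments": [[[0.5,-0.5,-1,0,0,0,0],[0.5,-0.5,-1,0,0,0,0],[0.5,-0.5,-1,0,0,0,0]]]}}

```text
time: 1.68
tool_pos: [0.3698, -0.1175, 0.4044]
ee_rot: [-3.141, 0.001, 3.016]
wrist_force: [0.8, 1.3, 0.6]
width: 0.0468
```

{"fn": "move_arm", "kwargs": {"increments": [[[0.5,-0.5,-1,0,0,0,0],[0.5,-0.5,-1,0,0,0,0],[0.5,-0.5,-1,0,0,0,0],[0.5,-0.5,-1,0,0,0,0]]]}}

```text
time: 2.02
tool_pos: [0.408, -0.2241, 0.4031]
ee_rot: [-3.141, -0.001, 3.014]
wrist_force: [0.2, 0.4, -0.1]
width: 0.0473
```

{"fn": "move_arm", "kwargs": {"increments": [[[0.5,-0.38,-0.81,0.3,0,0,-0.005],[0.5,-0.38,-0.81,0.7,0,0,-0.005],[0.5,-0.38,-0.81,0.7,0,0,-0.005],[0.5,-0.38,-0.81,0.7,0,0,-0.005],[0.5,-0.38,-0.81,0.7,0,0,-0.005]]]}}

```text
time: 2.43
tool_pos: [0.4344, -0.3045, 0.3322]
ee_rot: [3.138, -0.004, 3.027]
wrist_force: [-0.3, 0.4, 0.6]
width: 0.0472
```

```bash
python3 - <<'E'
from h import *
print(robot.get_obs()['joint_positions'].round(2))
p,d=robot.snapshot("scene");cv2.imwrite("pics/s1.png",cv2.resize(p[60:300,120:440],None,fx=2.5,fy=2.5)[:,:,::-1])
p,d=robot.snapshot("wrist");cv2.imwrite("pics/w1.png",p[:,:,::-1])
E
```

```text
[-0.72  0.07  1.53  0.    1.54 -2.17]
```

View pics/w1.png

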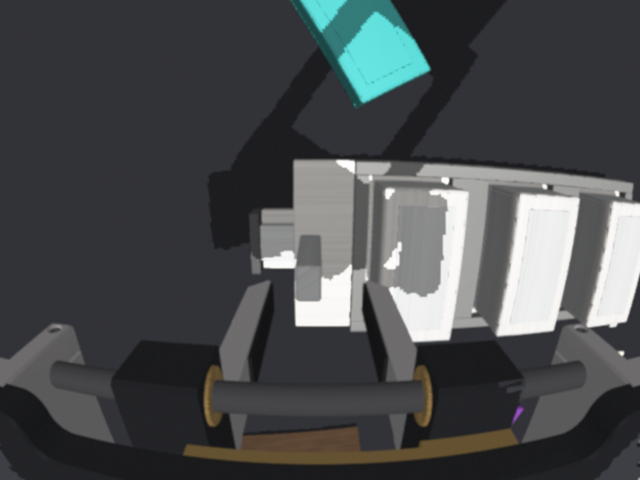

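View pics/s1.png

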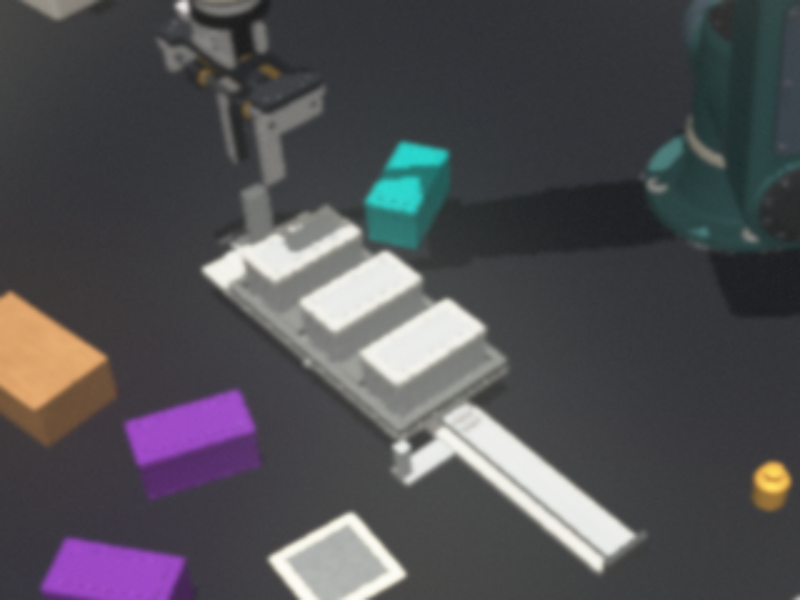

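The wrist view shows the post at about (278,243), slightly left of the finger midline at 320. I'll calculate the offset.

```bash
cat >> h.py <<'E'
def wworld(u,v,z,c=None):
    c=c or robot.camera_params('wrist');K,R,t=c['mtx'],c['R'],np.array(c['t']).ravel()
    x=(u-K[0,2])/K[0,0];y=(v-K[1,2])/K[1,1];th=np.hypot(x,y)
    r=np.array([np.sin(th)*x/th,np.sin(th)*y/th,np.cos(th)])@R;C=-R.T@t
    return C+r*(z-C[2])/r[2]
E
python3 - <<'E'
from h import *
o=robot.get_obs();print(o['tool_pos'],o['ee_rot'],o['time'])
for p in [(261,223),(295,223),(263,267),(295,267),(278,245)]: print(p,wworld(*map(float,p),.108).round(4))
for p in [(372,188),(467,192)]: print(p,wworld(*map(float,p),.087).round(4))
E
```

```text
[ 0.43467302 -0.30375227  0.3357892 ] [-3.14149550e+00  1.25200466e-03  3.02886683e+00] 2.5333
(261, 223) [ 0.3973 -0.3328  0.108 ]
(295, 223) [ 0.3997 -0.3131  0.108 ]
(263, 267) [ 0.4243 -0.3358  0.108 ]
(295, 267) [ 0.4263 -0.3166  0.108 ]
(278, 245) [ 0.4116 -0.3248  0.108 ]
(372, 188) [ 0.3874 -0.2645  0.087 ]
(467, 192) [ 0.3956 -0.201   0.087 ]
```

```bash
python3 - <<'E'
import cv2
p=cv2.imread('pics/w1.png');cv2.imwrite('pics/w1c.png',cv2.resize(p[180:300,220:380],None,fx=5,fy=5,interpolation=cv2.INTER_CUBIC))
E
```

```text
(no output)
```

View pics/w1c.png

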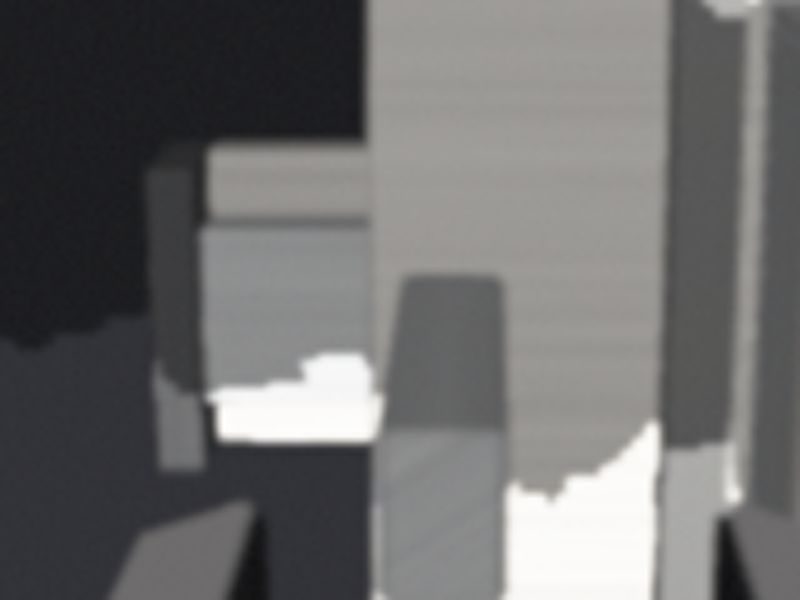

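```bash
python3 - <<'E'
from h import *
for p in [(295.5,266),(320.6,266),(308.2,283),(308,300)]: print(p,wworld(*p,.108).round(4))
print(robot.get_obs()['tool_pos'])
E
```

```text
(295.5, 266) [ 0.4257 -0.3162  0.108 ]
(320.6, 266) [ 0.4274 -0.3014  0.108 ]
(308.2, 283) [ 0.4375 -0.31    0.108 ]
(308, 300) [ 0.4487 -0.3115  0.108 ]
[ 0.43467302 -0.30375227  0.3357892 ]
```

{"fn": "move_arm", "kwargs": {"increments": [[[0.5,-0.03,-0.05,0.1,0,0,0.005],[0.5,-0.03,-0.05,0.4,0,0,0.005],[0.5,-0.03,-0.05,0.7,0,0,0.005],[0.5,-0.03,-0.05,0.7,0,0,0.005],[0.5,-0.03,-0.05,0.7,0,0,0.005]]]}}

```text
time: 2.95
tool_pos: [0.4365, -0.3089, 0.2642]
ee_rot: [3.14, -0.002, 3.021]
wrist_force: [-0.3, 0.2, 0.6]
width: 0.047
```

{"fn": "move_arm", "kwargs": {"increments": [[[0,0,0,0,0,0,0],[0,0,0,0,0,0,0],[0,0,0,0,0,0,0],[0,0,0,0,0,0,0],[0,0,0,0,0,0,0],[0,0,0,0,0,0,0]]]}}

```text
time: 3.45
tool_pos: [0.4369, -0.3099, 0.2657]
ee_rot: [-3.141, 0.002, 3.021]
wrist_force: [-0.8, 0.4, 2.7]
width: 0.0159
```

{"fn": "move_arm", "kwargs": {"increments": [[[0,0,0.05,0,0,0,0],[0,0,0.2,0,0,0,0],[0,0,0.4,0,0,0,0],[0,0,0.6,0,0,0,0],[0,0,0.8,0,0,0,0],[0,0,0.95,0,0,0,0],[0,0,1,0,0,0,0]]]}}

```text
time: 4.03
tool_pos: [0.4491, -0.2084, 0.2657]
ee_rot: [3.141, 0.002, 3.023]
wrist_force: [-1.1, -1.6, 3.8]
width: 0.0157
```

{"fn": "move_arm", "kwargs": {"increments": [[[0,0,0.1,0,0,0,0],[0,0,0.2,0,0,0,0],[0,0,0.3,0,0,0,0],[0,0,0.38,0,0,0,0],[0,0,0.4,0,0,0,0]]]}}

```text
time: 4.45
tool_pos: [0.4537, -0.1698, 0.2657]
ee_rot: [3.142, 0.001, 3.022]
wrist_force: [-2.9, -2.0, 6.2]
width: 0.016
```

```bash
python3 - <<'E'
from h import *
o=robot.get_obs();print(o['tool_pos'],o['wrist_force'],o['joint_positions'].round(2))
for n in("scene","top"):
    p,d=robot.snapshot(n);cv2.imwrite(f"pics/{n}2.png",p[:,:,::-1])
p=cv2.imread('pics/top2.png')
cv2.imwrite('pics/top2c.png',cv2.resize(p[215:325,240:460],None,fx=3.6,fy=3.6,interpolation=cv2.INTER_CUBIC))
p=cv2.imread('pics/scene2.png')
cv2.imwrite('pics/scene2c.png',cv2.resize(p[120:280,220:400],None,fx=3.6,fy=3.6,interpolation=cv2.INTER_CUBIC))
E
```

```text
[ 0.45373905 -0.16976262  0.26568772] [-2.8874231  -2.02999379  6.24879922] [-0.48  0.01  1.73  0.    1.4  -1.93]
```

View pics/top2c.png

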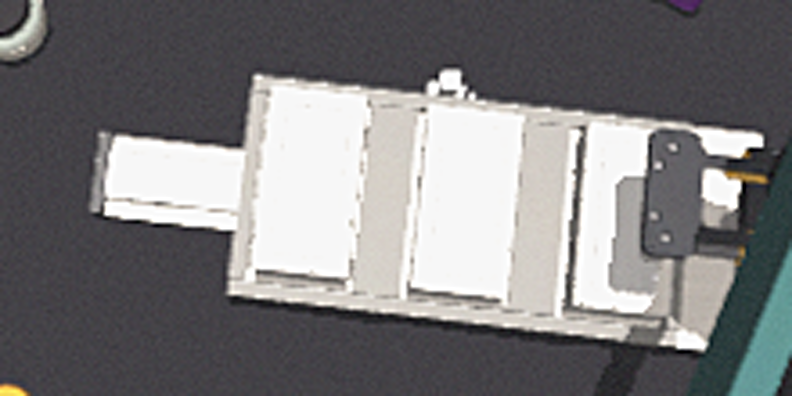

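View pics/scene2c.png

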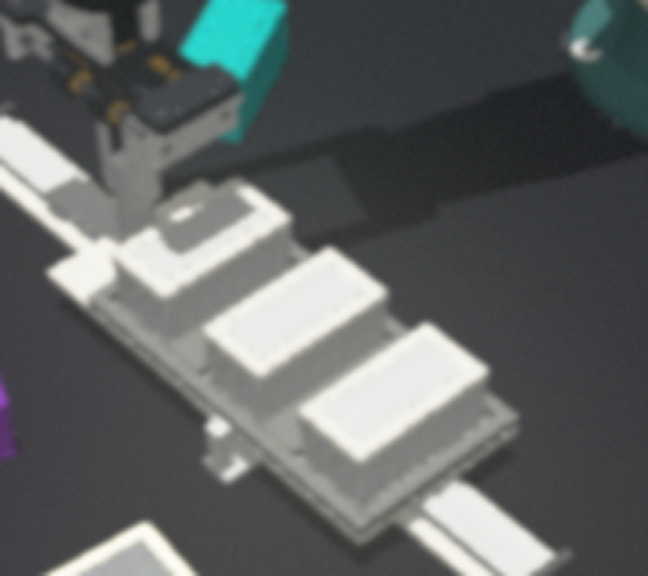

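{"fn": "move_arm", "kwargs": {"increments": [[[0,0.005,0.03,-0.01,0,0,0],[0,0.005,0.06,-0.01,0,0,0],[0,0.005,0.06,-0.01,0,0,0]]]}}

```text
time: 4.8
tool_pos: [0.4542, -0.1645, 0.2657]
ee_rot: [3.142, 0.002, 3.021]
wrist_force: [2.7, -0.8, 0.7]
width: 0.0157
```

{"fn": "move_arm", "kwargs": {"increments": [[[0,0,0.02,0,0,0,0],[0,0,0.02,0,0,0,0]]]}}

```text
time: 4.97
tool_pos: [0.4544, -0.1627, 0.2657]
ee_rot: [3.141, 0.002, 3.021]
wrist_force: [3.9, -0.8, 1.1]
width: 0.016
```

{"fn": "move_arm", "kwargs": {"increments": [[[0,0,0.02,0,0,0,0],[0,0,0.02,0,0,0,0]]]}}

```text
time: 5.13
tool_pos: [0.4547, -0.1605, 0.2657]
ee_rot: [3.141, 0.002, 3.021]
wrist_force: [4.3, 0.5, 0.3]
width: 0.0159
```

{"fn": "move_arm", "kwargs": {"increments": [[[0,0,0.02,0,0,0,0],[0,0,0.02,0,0,0,0]]]}}

```text
time: 5.3
tool_pos: [0.4549, -0.1584, 0.2657]
ee_rot: [3.141, 0.002, 3.021]
wrist_force: [5.5, 0.9, -0.7]
width: 0.0158
```

{"fn": "move_arm", "kwargs": {"increments": [[[0,0,0.02,0,0,0,0],[0,0,0.02,0,0,0,0]]]}}

```text
time: 5.47
tool_pos: [0.4552, -0.1563, 0.2657]
ee_rot: [3.14, 0.002, 3.021]
wrist_force: [6.3, 1.5, 0.1]
width: 0.0158
```

{"fn": "move_arm", "kwargs": {"increments": [[[0,-0.005,0.01,0,0,0,0],[0,-0.005,0.01,0,0,0,0]]]}}

```text
time: 5.63
tool_pos: [0.4555, -0.1556, 0.2657]
ee_rot: [3.141, 0.0, 3.021]
wrist_force: [3.0, -0.2, 0.3]
width: 0.0162
```

{"fn": "move_arm", "kwargs": {"increments": [[[0,0,0.01,0,0,0,0],[0,0,0.01,0,0,0,0]]]}}

```text
time: 5.8
tool_pos: [0.4556, -0.1548, 0.2657]
ee_rot: [3.141, 0.001, 3.021]
wrist_force: [3.4, -1.0, 0.3]
width: 0.0159
```

```bash
python3 - <<'E'
from h import *
o=robot.get_obs();print(o['tool_pos'],o['wrist_force'],o['wrist_torque'])
for n in("scene","top"):
    p,d=robot.snapshot(n);cv2.imwrite(f"pics/{n}3.png",p[:,:,::-1])
p=cv2.imread('pics/top3.png')
a=cv2.resize(p[225:255,340:390],None,fx=12,fy=12,interpolation=cv2.INTER_CUBIC)
p=cv2.imread('pics/scene3.png')
b=cv2.resize(p[225:265,260:310],None,fx=12,fy=12,interpolation=cv2.INTER_CUBIC)
cv2.imwrite('pics/c3a.png',a);cv2.imwrite('pics/c3b.png',b)
E
```

```text
[ 0.45557016 -0.15477777  0.26574917] [ 3.44113658 -0.95459748  0.31839176] [-0.18905731 -0.87545139  0.10835294]
```

View pics/c3a.png

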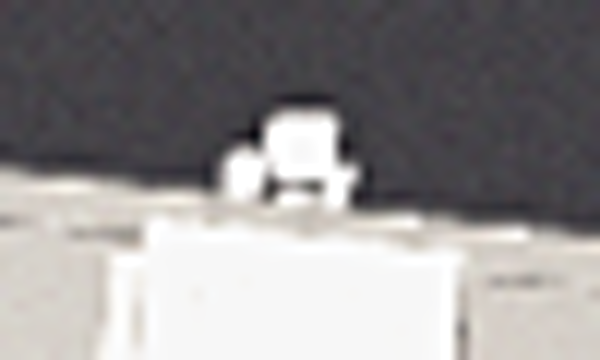

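View pics/c3b.png

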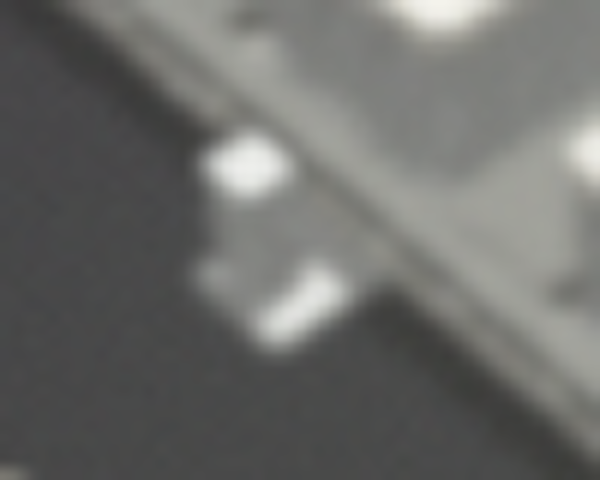

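{"fn": "move_arm", "kwargs": {"increments": [[[0,-0.002,0.015,0,0,0,0],[0,-0.002,0.015,0,0,0,0]]]}}

```text
time: 6.07
tool_pos: [0.4558, -0.1537, 0.2657]
ee_rot: [-3.141, 0.0, 3.021]
wrist_force: [2.9, -3.5, 0.4]
width: 0.0159
```

{"fn": "move_arm", "kwargs": {"increments": [[[0,-0.002,0.015,0,0,0,0],[0,-0.002,0.015,0,0,0,0]]]}}

```text
time: 6.23
tool_pos: [0.456, -0.1523, 0.2657]
ee_rot: [-3.141, -0.0, 3.021]
wrist_force: [2.0, -3.2, 0.2]
width: 0.0154
```

{"fn": "move_arm", "kwargs": {"increments": [[[0,-0.002,0.015,0,0,0,0],[0,-0.002,0.015,0,0,0,0]]]}}

```text
time: 6.4
tool_pos: [0.4563, -0.1505, 0.2657]
ee_rot: [3.142, -0.001, 3.021]
wrist_force: [0.4, -1.9, 1.6]
width: 0.0158
```

{"fn": "move_arm", "kwargs": {"increments": [[[0,0.003,-0.02,0,0,0,0],[0,0.004,-0.04,0,0,0,0],[0,0.004,-0.04,0,0,0,0]]]}}

```text
time: 6.65
tool_pos: [0.4557, -0.1545, 0.2657]
ee_rot: [3.141, 0.0, 3.021]
wrist_force: [1.7, 0.3, 3.6]
width: 0.0159
```

```bash
python3 - <<'E'
from h import *
o=robot.get_obs();print(o['tool_pos'],o['wrist_force'])
E
```

```text
[ 0.45571327 -0.15447875  0.26573875] [1.72884392 0.28957011 3.63358893]
```

{"fn": "move_arm", "kwargs": {"increments": [[[0.1,0,-0.005,0,0,0,0],[0.5,0,-0.005,0,0,0,0],[0.5,0,-0.005,0,0,0,0],[0.5,0,-0.005,0,0,0,0],[0.5,0,-0.005,0,0,0,0]]]}}

```text
time: 7.07
tool_pos: [0.4552, -0.1548, 0.2649]
ee_rot: [3.141, -0.002, 3.021]
wrist_force: [-0.8, 0.5, 0.5]
width: 0.0391
```

{"fn": "move_arm", "kwargs": {"increments": [[[0.5,0,0,-0.4,0,0,0],[0.6,0,0,-0.8,0,0,0],[0.6,0,0,-0.8,0,0,0]]]}}

```text
time: 7.32
tool_pos: [0.4569, -0.1555, 0.3537]
ee_rot: [-3.137, 0.013, 3.021]
wrist_force: [1.5, -0.7, -0.1]
width: 0.0551
```

```bash
python3 - <<'E'
from h import *
o=robot.get_obs();print(o['tool_pos'],o['wrist_force'])
c=robot.camera_params('wrist'); np.savez('pics/w4.npz',R=c['R'],t=c['t'],mtx=c['mtx'])
for n in("scene","top","wrist"):
    p,d=robot.snapshot(n);cv2.imwrite(f"pics/{n}4.png",p[:,:,::-1]);np.save(f"pics/{n}4d.npy",d)
p=cv2.imread('pics/top4.png')
cv2.imwrite('pics/c4a.png',cv2.resize(p[215:325,260:480],None,fx=3.6,fy=3.6,interpolation=cv2.INTER_CUBIC))
E
```

```text
[ 0.45689187 -0.15552826  0.35367424] [ 1.45966678 -0.72095213 -0.13870533]
```

View pics/c4a.png

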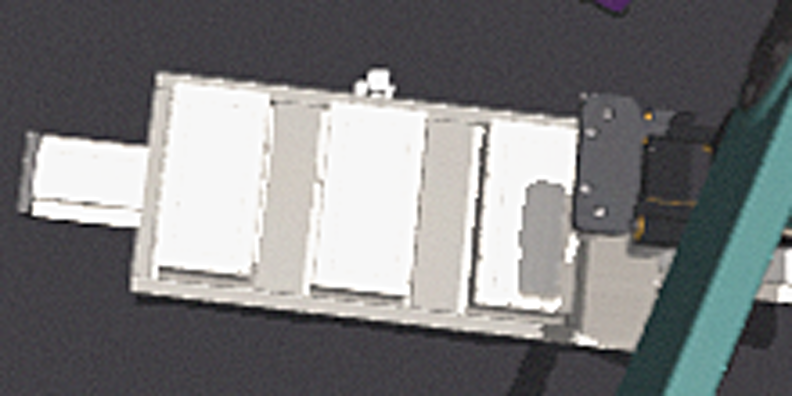

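View pics/wrist4.png

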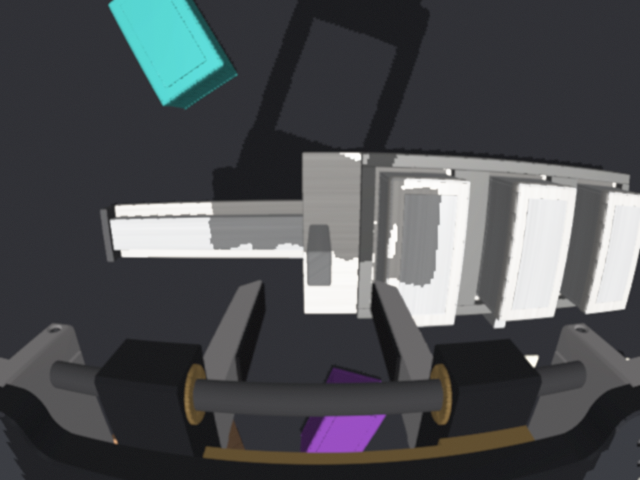

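```bash
python3 - <<'E'
from h import *
d=np.load('pics/top4d.npy');v,u=np.mgrid[:480,:640];W=world('top',u,v,d=d)
m=((d>0)&(W[...,2]>.078)&(W[...,2]<.093)&(u>290)&(u<420)&(v>230)&(v<310)).astype(np.uint8)
n,l,s,c=cv2.connectedComponentsWithStats(m)
for i in range(1,n):
    if s[i,4]>100:
        P=W[l==i];print(s[i],P.mean(0).round(4),cv2.minAreaRect(P[:,:2].astype(np.float32)))
# shift of carrier by phase correlation of leading-end between top3 (gripped) and top4
g=[cv2.cvtColor(cv2.imread(f'pics/top{k}.png'),6).astype(np.float32)[225:305,290:375] for k in(2,3,4)]
print(cv2.phaseCorrelate(g[0],g[2]),cv2.phaseCorrelate(g[1],g[2]), cv2.phaseCorrelate(g[1],g[0]))
E
```

```text
[ 303  238   32   54 1385] [0.486  0.1105 0.0862] ((0.4875081181526184, 0.11047182977199554), (0.05803094059228897, 0.11292993277311325), 83.25179290771484)
[ 347  243   32   55 1395] [0.474  0.0165 0.0861] ((0.47512996196746826, 0.01610497012734413), (0.05813947319984436, 0.11227093636989594), 83.20586395263672)
[ 392  248   28   55 1326] [ 0.4614 -0.0771  0.0862] ((0.4635752737522125, -0.07944897562265396), (0.05836392194032669, 0.11196832358837128), 83.44189453125)
((-0.15742161269277943, 0.016473496955597966), 0.7176369440555572) ((-0.03806688783340206, -0.03311490150146312), 0.9947883788744608) ((0.16450981193963088, -0.04971119419501946), 0.7263420210944281)
```

{"fn": "move_arm", "kwargs": {"increments": [[[0.85,0,0.9,0,0,0,0],[0.85,0,0.9,0,0,0,0],[0.85,0,0.9,0,0,0,0]]]}}

```text
time: 7.72
tool_pos: [0.466, -0.0616, 0.3433]
ee_rot: [3.138, -0.005, 3.025]
wrist_force: [-0.1, 0.1, -0.2]
width: 0.073
```

{"fn": "move_arm", "kwargs": {"increments": [[[0.85,0,0.9,0,0,0,0],[0.85,0,0.9,0,0,0,0],[0.85,0,0.9,0,0,0,0]]]}}

```text
time: 7.97
tool_pos: [0.4769, 0.028, 0.3435]
ee_rot: [3.139, -0.004, 3.026]
wrist_force: [-0.1, -0.7, -1.1]
width: 0.0797
```

{"fn": "move_arm", "kwargs": {"increments": [[[0.85,0,0.88,0,0,0,0],[0.85,0,0.88,0,0,0,0],[0.85,0,0.88,0,0,0,0],[0.85,0,0.88,0,0,0,0],[0.85,0,0.88,0,0,0,0]]]}}

```text
time: 8.38
tool_pos: [0.4877, 0.1107, 0.3442]
ee_rot: [-3.14, -0.003, 3.022]
wrist_force: [-0.0, -0.7, 0.9]
width: 0.0802
```

```bash
python3 - <<'E'
from h import *
o=robot.get_obs();print(o['tool_pos'],o['ee_rot'],o['joint_positions'].round(2))
E
```

```text
[0.48771491 0.11065597 0.34422123] [-3.13975389e+00 -2.62426775e-03  3.02176893e+00] [ 0.11 -0.    1.58 -0.    1.56 -1.34]
```

{"fn": "move_arm", "kwargs": {"increments": [[[0.85,0,0,0.3,0,0,0],[0.85,0,0,0.6,0,0,0],[0.85,0,0,0.85,0,0,0],[0.85,0,0,0.96,0,0,0],[0.7,0,0,0.96,0,0,0],[0,0,0,0.96,0,0,0],[0,0,0,0.96,0,0,0],[0,0,0,0.96,0,0,0]]]}}

```text
time: 9.05
tool_pos: [0.4888, 0.1108, 0.2518]
ee_rot: [3.141, 0.004, 3.02]
wrist_force: [0.3, 0.1, -0.4]
width: 0.0563
```

{"fn": "move_arm", "kwargs": {"increments": [[[0,0,0,0,0,0,0],[0,0,0,0,0,0,0],[0,0,0,0,0,0,0]]]}}

```text
time: 9.3
tool_pos: [0.4887, 0.1111, 0.2518]
ee_rot: [3.141, 0.004, 3.021]
wrist_force: [-0.1, -1.1, 5.2]
width: 0.0557
```

{"fn": "move_arm", "kwargs": {"increments": [[[0,0,0,-0.2,0,0,0],[0,0,0,-0.5,0,0,0],[0,0,0,-0.8,0,0,0],[0,0,0,-1,0,0,0],[0,0,0,-1,0,0,0],[0,0,0,-1,0,0,0],[0,0,0,-1,0,0,0]]]}}

```text
time: 9.88
tool_pos: [0.4873, 0.1112, 0.3471]
ee_rot: [-3.141, -0.004, 3.021]
wrist_force: [-0.4, 0.1, -4.1]
width: 0.0559
```

```bash
cat > o.py <<'E'
from h import *
import json,os
o=robot.get_obs();print(o['time'],o['tool_pos'].round(4),o['ee_rot'].round(4),'F',o['wrist_force'].round(2),'T',o['wrist_torque'].round(4),o['width'].round(4),'qv',np.abs(o['qvel']).max().round(3))
T=o['wrist_torque'];yaw=-.12;print('T about carrier y: ',round(-T[0]*np.sin(yaw)+T[1]*np.cos(yaw),4),'F along x',o['wrist_force'][0])
E
python3 o.py
```

```text
Traceback (most recent call last):
  File "o.py", line 3, in <module>
    o=robot.get_obs();print(o['time'],o['tool_pos'].round(4),o['ee_rot'].round(4),'F',o['wrist_force'].round(2),'T',o['wrist_torque'].round(4),o['width'].round(4),'qv',np.abs(o['qvel']).max().round(3))
                                                                                                                                               ^^^^^^^^^^^^^^^^
AttributeError: 'float' object has no attribute 'round'
```

{"fn": "move_arm", "kwargs": {"increments": [[[0,0.4,0,0,0,0,0],[0,-0.4,0,0,0,0,0],[0,-0.4,0,0,0,0,0],[0,0.4,0,0,0,0,0],[0,0.4,0,0,0,0,0],[0,-0.4,0,0,0,0,0],[0,-0.4,0,0,0,0,0],[0,-0.4,0,0,0,0,0]]]}}

```text
time: 10.55
tool_pos: [0.5295, 0.1054, 0.343]
ee_rot: [-3.139, -0.006, 3.02]
wrist_force: [0.6, 0.1, -4.0]
width: 0.0562
```

```bash
python3 o.py
```

```text
Traceback (most recent call last):
  File "o.py", line 3, in <module>
    o=robot.get_obs();print(o['time'],o['tool_pos'].round(4),o['ee_rot'].round(4),'F',o['wrist_force'].round(2),'T',o['wrist_torque'].round(4),o['width'].round(4),'qv',np.abs(o['qvel']).max().round(3))
                                                                                                                                               ^^^^^^^^^^^^^^^^
AttributeError: 'float' object has no attribute 'round'
```

{"fn": "move_arm", "kwargs": {"increments": [[[0,0,0,0,0,0,0],[0,0,0,0,0,0,0],[0,0,0,0,0,0,0]]]}}

```text
time: 10.8
tool_pos: [0.5272, 0.1064, 0.3487]
ee_rot: [-3.141, -0.003, 3.021]
wrist_force: [0.2, 0.2, -3.2]
width: 0.0559
```

```bash
python3 o.py
```

```text
Traceback (most recent call last):
  File "o.py", line 3, in <module>
    o=robot.get_obs();print(o['time'],o['tool_pos'].round(4),o['ee_rot'].round(4),'F',o['wrist_force'].round(2),'T',o['wrist_torque'].round(4),o['width'].round(4),'qv',np.abs(o['qvel']).max().round(3))
                                                                                                                                               ^^^^^^^^^^^^^^^^
AttributeError: 'float' object has no attribute 'round'
```

{"fn": "move_arm", "kwargs": {"increments": [[[0,0.4,0,0,0,0,0],[0,0.8,0,0,0,0,0],[0,0,0,0,0,0,0],[0,0,0,0,0,0,0],[0,0.8,0,0,0,0,0],[0,0.8,0,0,0,0,0],[0,0.8,0,0,0,0,0],[0,0.8,0,0,0,0,0]]]}}

```text
time: 11.47
tool_pos: [0.4467, 0.1164, 0.3485]
ee_rot: [-3.141, -0.003, 3.022]
wrist_force: [0.1, -0.4, -3.9]
width: 0.0558
```

{"fn": "move_arm", "kwargs": {"increments": [[[0,0,0,0,0,0,0],[0,0,0,0,0,0,0],[0,0,0,0,0,0,0]]]}}

```text
time: 11.72
tool_pos: [0.4485, 0.1159, 0.3513]
ee_rot: [3.141, 0.004, 3.021]
wrist_force: [-0.9, -0.4, -2.9]
width: 0.0556
```

```bash
python3 o.py
```

```text
Traceback (most recent call last):
  File "o.py", line 3, in <module>
    o=robot.get_obs();print(o['time'],o['tool_pos'].round(4),o['ee_rot'].round(4),'F',o['wrist_force'].round(2),'T',o['wrist_torque'].round(4),o['width'].round(4),'qv',np.abs(o['qvel']).max().round(3))
                                                                                                                                               ^^^^^^^^^^^^^^^^
AttributeError: 'float' object has no attribute 'round'
```

```bash
sed -i "s/o\['width'\].round(4)/o['width']/" o.py; python3 o.py
```

```text
11.7167 [0.4485 0.1159 0.3513] [3.1407 0.0038 3.0207] F [-0.92 -0.37 -2.86] T [-0.0126 -0.0642  0.0068] 0.05559250338326496 qv 0.006
T about carrier y:  -0.0652 F along x -0.9213316293833593
```

{"fn": "move_arm", "kwargs": {"increments": [[[0,-0.4,0,0,0,0,0],[0,-0.8,0,0,0,0,0],[0,0,0,0,0,0,0],[0,0,0,0,0,0,0],[0,-0.8,0,0,0,0,0],[0,-0.8,0,0,0,0,0],[0,-0.8,0,0,0,0,0],[0,-0.8,0,0,0,0,0]]]}}

```text
time: 12.38
tool_pos: [0.529, 0.1057, 0.3493]
ee_rot: [-3.142, 0.0, 3.02]
wrist_force: [-0.3, 0.0, -3.6]
width: 0.0558
```

{"fn": "move_arm", "kwargs": {"increments": [[[0,0,0,0,0,0,0],[0,0,0,0,0,0,0],[0,0,0,0,0,0,0]]]}}

```text
time: 12.63
tool_pos: [0.5274, 0.1065, 0.3507]
ee_rot: [3.141, 0.001, 3.021]
wrist_force: [-1.1, -0.2, -3.9]
width: 0.0559
```

```bash
python3 o.py; ls .
```

```text
12.6333 [0.5274 0.1065 0.3507] [3.1411e+00 1.2000e-03 3.0212e+00] F [-1.07 -0.24 -3.87] T [ 0.0373  0.0421 -0.0214] 0.055916187336991316 qv 0.007
T about carrier y:  0.0463 F along x -1.0740158180285149
h.py
o.py
pics
```

```bash
cat > r.py <<'E'
from h import *
L=[]
for i in range(6):
    o=robot.get_obs();T=o['wrist_torque'];L.append(-T[0]*np.sin(-.12)+T[1]*np.cos(.12)); robot.snapshot('wrist')
    print(o['wrist_force'].round(1),end=' ')
L=np.array(L);print('\nTy',L.round(3),L.mean().round(4),o['time'])
E
python3 r.py
```

```text
[-1.1 -0.2 -3.9] [ 0.   0.4 -3.7] [-0.3 -0.1 -4.3] [-0.7  0.4 -3.5] [-0.7 -0.4 -4. ] [-0.4 -0.6 -3.4] 
Ty [0.046 0.082 0.119 0.072 0.051 0.028] 0.0664 12.8833
```

{"fn": "move_arm", "kwargs": {"increments": [[[0,0.4,0,0,0,0,0],[0,0.8,0,0,0,0,0],[0,0.8,0,0,0,0,0],[0,0.8,0,0,0,0,0],[0,0.8,0,0,0,0,0],[0,0.8,0,0,0,0,0],[0,0.8,0,0,0,0,0],[0,0.8,0,0,0,0,0]]]}}

```text
time: 13.6
tool_pos: [0.4492, 0.1158, 0.3501]
ee_rot: [3.141, 0.001, 3.021]
wrist_force: [0.1, 0.5, -3.8]
width: 0.0557
```

```bash
python3 r.py
```

```text
[ 0.1  0.5 -3.8] [ 1.7 -0.5 -3.9] [-0.8  0.1 -3.4] [-0.4 -0.7 -3.4] [-0.5  0.7 -4.2] [-1.1  0.1 -3.4] 
Ty [-0.087 -0.025 -0.075 -0.084 -0.083 -0.049] -0.0673 13.85
```

Left tin result: +0.066 Nm after a forward stroke and −0.067 Nm after a backward one, so it rattles. The job asks for all three to be lifted and shaken in order. I'll put this one back and test the other two.

{"fn": "move_arm", "kwargs": {"increments": [[[0,-0.2,0,0.1,0,0,0],[0,-0.4,0,0.3,0,0,0],[0,-0.4,0,0.5,0,0,0],[0,-0.4,0,0.7,0,0,0],[0,-0.4,0,0.85,0,0,0],[0,-0.4,0,0.9,0,0,0],[0,-0.4,0,0.9,0,0,0]]]}}

```text
time: 14.48
tool_pos: [0.4874, 0.1111, 0.2579]
ee_rot: [-3.141, -0.004, 3.021]
wrist_force: [-0.3, 0.9, -4.0]
width: 0.0558
```

```bash
python3 o.py
```

```text
14.4833 [0.4874 0.1111 0.2579] [-3.1408 -0.0039  3.0209] F [-0.29  0.86 -4.03] T [ 0.005  -0.0033 -0.022 ] 0.05578119116842476 qv 0.045
T about carrier y:  -0.0027 F along x -0.2856653302656506
```

{"fn": "move_arm", "kwargs": {"increments": [[[0,-0.01,0,0.03,0,0,0],[0,-0.01,0,0.06,0,0,0],[0,-0.01,0,0.06,0,0,0],[0,-0.01,0,0.06,0,0,0]]]}}

```text
time: 14.82
tool_pos: [0.4891, 0.1111, 0.2545]
ee_rot: [3.141, 0.001, 3.021]
wrist_force: [-0.5, 0.1, -4.8]
width: 0.0558
```

```bash
python3 o.py
```

```text
14.8167 [0.4891 0.1111 0.2545] [3.1412e+00 1.4000e-03 3.0211e+00] F [-0.54  0.09 -4.75] T [0.0441 0.0109 0.0366] 0.05582237023431699 qv 0.001
T about carrier y:  0.0161 F along x -0.5397793613668143
```

{"fn": "move_arm", "kwargs": {"increments": [[[0,0,0,0.02,0,0,0],[0,0,0,0.02,0,0,0],[0,0,0,0.02,0,0,0]]]}}

```text
time: 15.07
tool_pos: [0.4893, 0.1111, 0.2528]
ee_rot: [3.141, 0.002, 3.021]
wrist_force: [2.2, 0.5, -0.2]
width: 0.0558
```

```bash
python3 o.py
```

```text
15.0667 [0.4893 0.1111 0.2528] [3.1409e+00 2.4000e-03 3.0210e+00] F [ 2.19  0.52 -0.18] T [ 0.0054 -0.039   0.0076] 0.0558480695934056 qv 0.003
T about carrier y:  -0.0381 F along x 2.1897894347312756
```

{"fn": "move_arm", "kwargs": {"increments": [[[0.2,0,0,0.005,0,0,0],[0.85,0,0,0.005,0,0,0],[0.85,0,0,0.005,0,0,0],[0.85,0,0,0.005,0,0,0],[0.85,0,0,0,0,0,0]]]}}

```text
time: 15.48
tool_pos: [0.4888, 0.111, 0.2515]
ee_rot: [3.142, -0.0, 3.021]
wrist_force: [0.4, 0.4, 0.6]
width: 0.0781
```

{"fn": "move_arm", "kwargs": {"increments": [[[0.85,0,0,-0.3,0,0,0],[0.85,0,0,-0.6,0,0,0],[0.85,0.0,-0.2,-0.9,0,0,0],[0.85,0.02,-0.5,-0.9,0,0,0],[0.85,0.03,-0.96,-0.9,0,0,0],[0.85,0.03,-0.96,-0.9,0,0,0],[0.85,0.03,-0.96,-0.9,0,0,0],[0.85,0.03,-0.96,-0.9,0,0,0]]]}}

```text
time: 16.15
tool_pos: [0.4743, 0.0161, 0.3414]
ee_rot: [3.141, -0.0, 3.02]
wrist_force: [0.5, 0.8, -0.5]
width: 0.0797
```

```bash
python3 o.py; python3 - <<'E'
from h import *
p,d=robot.snapshot('top');cv2.imwrite('pics/top5.png',p[:,:,::-1])
cv2.imwrite('pics/c5.png',cv2.resize(p[205:325,240:460],None,fx=3.6,fy=3.6,interpolation=cv2.INTER_CUBIC)[:,:,::-1])
v,u=np.mgrid[:480,:640];W=world('top',u,v,d=d)
m=((d>0)&(W[...,2]>.078)&(W[...,2]<.093)&(u>290)&(u<430)&(v>230)&(v<310)).astype(np.uint8)
n,l,s,c=cv2.connectedComponentsWithStats(m)
for i in range(1,n):
    if s[i,4]>100:
        P=W[l==i];print(s[i],P.mean(0).round(4),cv2.minAreaRect(P[:,:2].astype(np.float32)))
E
```

```text
16.15 [0.4743 0.0161 0.3414] [ 3.1406e+00 -5.0000e-04  3.0198e+00] F [ 0.5   0.81 -0.5 ] T [-0.0039 -0.045   0.047 ] 0.0797258323113232 qv 0.03
T about carrier y:  -0.0451 F along x 0.5022934479553065
[303 237  29  54 979] [0.4801 0.1178 0.0862] ((0.48894113302230835, 0.1104615181684494), (0.05781828984618187, 0.11191253364086151), 83.32122802734375)
[354 273  22  25 464] [0.4422 0.0136 0.0862] ((0.4422227740287781, 0.013606969267129898), (0.044472575187683105, 0.04751778021454811), 82.74223327636719)
[392 280  18  22 337] [ 0.4291 -0.0643  0.086 ] ((0.43014755845069885, -0.0636371597647667), (0.0361776240170002, 0.04437467083334923), 87.98832702636719)
```

View pics/c5.png

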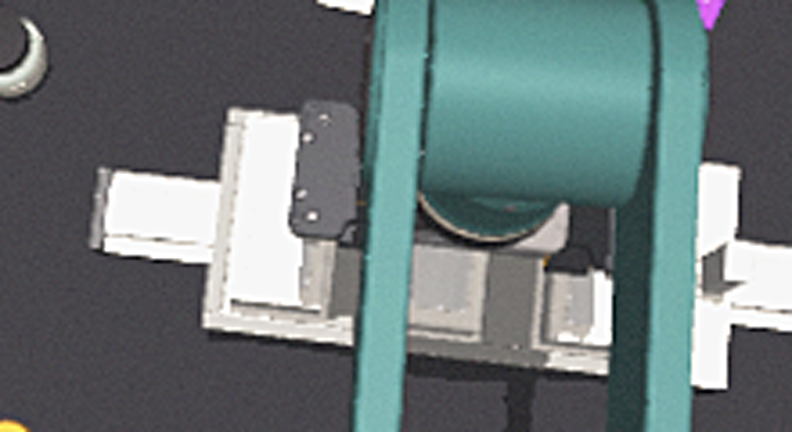

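The left tin stands level in its cell again, with its top at z 0.086. Now the middle tin.

{"fn": "move_arm", "kwargs": {"increments": [[[0.85,0,0,0.3,0,0,0],[0.85,0,0,0.6,0,0,0],[0.85,0,0,0.8,0,0,0],[0.85,0,0,0.9,0,0,0],[0.7,0,0,0.9,0,0,0],[0,0,0,0.9,0,0,0],[0,0,0,0.9,0,0,0],[0,0,0,0.9,0,0,0]]]}}

```text
time: 16.87
tool_pos: [0.4752, 0.0164, 0.2536]
ee_rot: [3.141, 0.004, 3.021]
wrist_force: [0.5, 3.0, 0.3]
width: 0.0564
```

{"fn": "move_arm", "kwargs": {"increments": [[[0,0,0,0,0,0,0],[0,0,0,0,0,0,0],[0,0,0,0,0,0,0],[0,0,0,-0.2,0,0,0],[0,0,0,-0.5,0,0,0],[0,0,0,-0.8,0,0,0],[0,0,0,-1,0,0,0],[0,0,0,-1,0,0,0]]]}}

```text
time: 17.53
tool_pos: [0.4751, 0.0158, 0.356]
ee_rot: [-3.142, 0.008, 3.021]
wrist_force: [1.5, -0.5, -2.9]
width: 0.0555
```

{"fn": "move_arm", "kwargs": {"increments": [[[0,0.4,0,0,0,0,0],[0,-0.4,0,0,0,0,0],[0,-0.4,0,0,0,0,0],[0,0.4,0,0,0,0,0],[0,0.4,0,0,0,0,0],[0,-0.4,0,0,0,0,0],[0,-0.4,0,0,0,0,0],[0,-0.4,0,0,0,0,0]]]}}

```text
time: 18.2
tool_pos: [0.5158, 0.0104, 0.3456]
ee_rot: [-3.141, -0.004, 3.02]
wrist_force: [0.1, -1.0, -3.1]
width: 0.0562
```

{"fn": "move_arm", "kwargs": {"increments": [[[0,0,0,0,0,0,0],[0,0,0,0,0,0,0],[0,0,0,0,0,0,0],[0,0,0,0,0,0,0]]]}}

```text
time: 18.53
tool_pos: [0.5138, 0.0113, 0.3515]
ee_rot: [3.142, -0.0, 3.021]
wrist_force: [-1.1, 0.3, -2.4]
width: 0.0555
```

```bash
python3 o.py;python3 r.py
```

```text
18.5333 [0.5138 0.0113 0.3515] [ 3.1415e+00 -5.0000e-04  3.0210e+00] F [-1.09  0.32 -2.36] T [ 0.0163 -0.0113 -0.0123] 0.05546271373196837 qv 0.008
T about carrier y:  -0.0092 F along x -1.0907722956963897
[-1.1  0.3 -2.4] [-0.8 -0.3 -3. ] [-0.2 -0.3 -3.4] [-0.1 -0.2 -3.3] [ 0.3  0.6 -3.5] [ 0.7 -1.1 -3.9] 
Ty [-0.009 -0.005  0.037  0.047  0.027  0.015] 0.0185 18.7833
```

{"fn": "move_arm", "kwargs": {"increments": [[[0,0.4,0,0,0,0,0],[0,0.8,0,0,0,0,0],[0,0,0,0,0,0,0],[0,0,0,0,0,0,0],[0,0.8,0,0,0,0,0],[0,0.8,0,0,0,0,0],[0,0.8,0,0,0,0,0],[0,0.8,0,0,0,0,0]]]}}

```text
time: 19.5
tool_pos: [0.4337, 0.0211, 0.3503]
ee_rot: [3.142, -0.003, 3.021]
wrist_force: [1.3, -0.9, -3.1]
width: 0.0559
```

{"fn": "move_arm", "kwargs": {"increments": [[[0,0,0,0,0,0,0],[0,0,0,0,0,0,0],[0,0,0,0,0,0,0]]]}}

```text
time: 19.75
tool_pos: [0.435, 0.0208, 0.3531]
ee_rot: [3.141, 0.003, 3.021]
wrist_force: [-0.8, -0.5, -3.8]
width: 0.0562
```

```bash
python3 o.py;python3 r.py
```

```text
19.75 [0.435  0.0208 0.3531] [3.1414 0.0034 3.0208] F [-0.82 -0.46 -3.77] T [-0.0266 -0.0248 -0.0601] 0.05623207530999827 qv 0.004
T about carrier y:  -0.0278 F along x -0.818869581679238
[-0.8 -0.5 -3.8] [ 0.6  0.  -3.8] [-0.3 -0.  -3.1] [-0.6  0.2 -3.2] [-0.9  0.6 -3.8] [-0.7 -0.  -4.7] 
Ty [-0.028  0.035  0.022  0.071  0.02   0.014] 0.0224 20.0
```

Middle tin result: about 0.02 Nm in both directions, so it is silent. I'll put it back.

{"fn": "move_arm", "kwargs": {"increments": [[[0,-0.2,0,0.1,0,0,0],[0,-0.4,0,0.3,0,0,0],[0,-0.4,0,0.5,0,0,0],[0,-0.4,0,0.7,0,0,0],[0,-0.4,0,0.85,0,0,0],[0,-0.4,0,0.93,0,0,0],[0,-0.4,0,0.93,0,0,0],[0,-0.4,0,0.93,0,0,0]]]}}

```text
time: 20.72
tool_pos: [0.4745, 0.0161, 0.2588]
ee_rot: [3.142, -0.0, 3.021]
wrist_force: [0.9, -0.3, -2.6]
width: 0.0559
```

```bash
python3 o.py
```

```text
20.7167 [0.4745 0.0161 0.2588] [ 3.1415e+00 -1.0000e-04  3.0210e+00] F [ 0.91 -0.3  -2.63] T [ 0.0921 -0.0541 -0.0197] 0.05587487487094695 qv 0.029
T about carrier y:  -0.0427 F along x 0.9091242714793906
```

{"fn": "move_arm", "kwargs": {"increments": [[[0,0,0,0.03,0,0,0],[0,0,0,0.055,0,0,0],[0,0,0,0.055,0,0,0],[0,0,0,0.055,0,0,0]]]}}

```text
time: 21.05
tool_pos: [0.4745, 0.0161, 0.2538]
ee_rot: [3.141, 0.001, 3.021]
wrist_force: [-0.2, 0.5, -3.3]
width: 0.0558
```

```bash
python3 o.py
```

```text
21.05 [0.4745 0.0161 0.2538] [3.1415e+00 1.3000e-03 3.0210e+00] F [-0.18  0.54 -3.29] T [ 0.0395 -0.0065  0.0047] 0.055804033988086144 qv 0.002
T about carrier y:  -0.0017 F along x -0.17551724259463997
```

{"fn": "move_arm", "kwargs": {"increments": [[[0,0,0,0.015,0,0,0],[0,0,0,0.015,0,0,0],[0,0,0,0.015,0,0,0]]]}}

```text
time: 21.3
tool_pos: [0.4747, 0.0161, 0.2535]
ee_rot: [3.142, 0.002, 3.021]
wrist_force: [-1.6, 0.3, 6.5]
width: 0.0558
```

```bash
python3 o.py
```

```text
21.3 [0.4747 0.0161 0.2535] [3.1415e+00 1.8000e-03 3.0210e+00] F [-1.58  0.34  6.49] T [0.0126 0.8221 0.0276] 0.05582414324062683 qv 0.003
T about carrier y:  0.8177 F along x -1.5775984884598788
```

{"fn": "move_arm", "kwargs": {"increments": [[[0.2,0,0,-0.005,0,0,0],[0.85,0,0,-0.005,0,0,0],[0.85,0,0,-0.005,0,0,0],[0.85,0,0,-0.005,0,0,0],[0.85,0,0,-0.005,0,0,0]]]}}

```text
time: 21.72
tool_pos: [0.4744, 0.0161, 0.252]
ee_rot: [3.141, 0.0, 3.021]
wrist_force: [0.3, -0.2, 0.1]
width: 0.0783
```

{"fn": "move_arm", "kwargs": {"increments": [[[0.85,0,0,-0.3,0,0,0],[0.85,0,0,-0.6,0,0,0],[0.85,0.0,-0.2,-0.9,0,0,0],[0.85,0,-0.5,-0.9,0,0,0],[0.85,0,-0.96,-0.9,0,0,0],[0.85,0,-0.96,-0.9,0,0,0],[0.85,0,-0.96,-0.9,0,0,0],[0.85,0,-0.96,-0.9,0,0,0]]]}}

```text
time: 22.38
tool_pos: [0.4628, -0.0792, 0.3417]
ee_rot: [3.14, -0.001, 3.02]
wrist_force: [0.0, 0.6, -0.2]
width: 0.0798
```

```bash
python3 o.py; python3 - <<'E'
from h import *
p,d=robot.snapshot('top');cv2.imwrite('pics/top6.png',p[:,:,::-1])
v,u=np.mgrid[:480,:640];W=world('top',u,v,d=d)
m=((d>0)&(W[...,2]>.078)&(W[...,2]<.093)&(u>290)&(u<430)&(v>230)&(v<310)).astype(np.uint8)
n,l,s,c=cv2.connectedComponentsWithStats(m)
for i in range(1,n):
    if s[i,4]>100:
        P=W[l==i];print(s[i],P.mean(0).round(4),cv2.minAreaRect(P[:,:2].astype(np.float32)))
p,d=robot.snapshot('scene');cv2.imwrite('pics/s6.png',cv2.resize(p[60:300,120:440],None,fx=2.5,fy=2.5)[:,:,::-1])
E
```

```text
22.3833 [ 0.4628 -0.0792  0.3417] [ 3.1405e+00 -7.0000e-04  3.0198e+00] F [ 0.02  0.61 -0.18] T [-0.0093  0.0216  0.0155] 0.0798001218162514 qv 0.03
T about carrier y:  0.0203 F along x 0.019137293154254956
[ 303  237   33   54 1379] [0.4877 0.11   0.0862] ((0.4888184368610382, 0.11002145707607269), (0.05792089179158211, 0.11258872598409653), 83.24988555908203)
[ 347  244   30   54 1321] [0.4724 0.0173 0.0862] ((0.4745054244995117, 0.01570013351738453), (0.05795988067984581, 0.11200086772441864), 83.53802490234375)
```

View pics/s6.png

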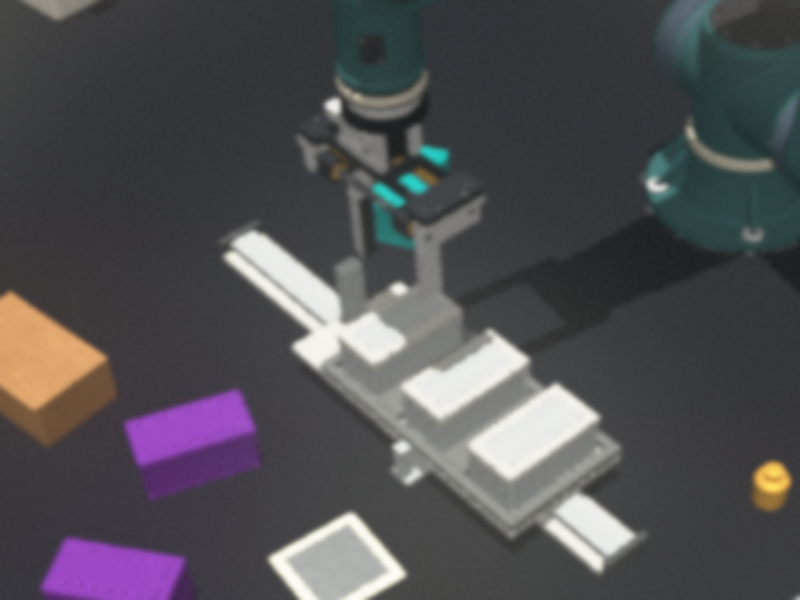

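The left and middle tins stand in their cells, and the gripper is over the right one.

{"fn": "move_arm", "kwargs": {"increments": [[[0.85,0,0,0.3,0,0,0],[0.85,0,0,0.6,0,0,0],[0.85,0,0,0.8,0,0,0],[0.85,0,0,0.9,0,0,0],[0.7,0,0,0.9,0,0,0],[0,0,0,0.9,0,0,0],[0,0,0,0.9,0,0,0],[0,0,0,0.9,0,0,0]]]}}

```text
time: 23.15
tool_pos: [0.4636, -0.0792, 0.2541]
ee_rot: [-3.141, 0.004, 3.021]
wrist_force: [0.3, -1.0, 0.1]
width: 0.0567
```

{"fn": "move_arm", "kwargs": {"increments": [[[0,0,0,0,0,0,0],[0,0,0,0,0,0,0],[0,0,0,0,0,0,0],[0,0,0,-0.2,0,0,0],[0,0,0,-0.5,0,0,0],[0,0,0,-0.8,0,0,0],[0,0,0,-1,0,0,0],[0,0,0,-1,0,0,0]]]}}

```text
time: 23.82
tool_pos: [0.4635, -0.0796, 0.3564]
ee_rot: [-3.14, 0.008, 3.021]
wrist_force: [0.9, -1.3, -3.8]
width: 0.0556
```

{"fn": "move_arm", "kwargs": {"increments": [[[0,0.4,0,0,0,0,0],[0,-0.4,0,0,0,0,0],[0,-0.4,0,0,0,0,0],[0,0.4,0,0,0,0,0],[0,0.4,0,0,0,0,0],[0,-0.4,0,0,0,0,0],[0,-0.4,0,0,0,0,0],[0,-0.4,0,0,0,0,0]]]}}

```text
time: 24.48
tool_pos: [0.5043, -0.0843, 0.346]
ee_rot: [3.14, -0.004, 3.021]
wrist_force: [0.3, 0.1, -3.3]
width: 0.0559
```

{"fn": "move_arm", "kwargs": {"increments": [[[0,0,0,0,0,0,0],[0,0,0,0,0,0,0],[0,0,0,0,0,0,0],[0,0,0,0,0,0,0]]]}}

```text
time: 24.82
tool_pos: [0.5022, -0.0841, 0.352]
ee_rot: [3.141, -0.0, 3.021]
wrist_force: [-0.4, 0.2, -3.5]
width: 0.0555
```

```bash
python3 o.py;python3 r.py
```

```text
24.8167 [ 0.5022 -0.0841  0.352 ] [ 3.1415e+00 -5.0000e-04  3.0208e+00] F [-0.35  0.2  -3.51] T [-0.0033 -0.0179 -0.0093] 0.055521620891151 qv 0.01
T about carrier y:  -0.0182 F along x -0.35255432543867826
[-0.4  0.2 -3.5] [-0.3 -0.  -3.9] [-0.7  0.6 -3.6] [-0.1 -0.2 -3.9] [ 0.4  0.6 -4.2] [-0.1 -0.1 -4.6] 
Ty [-0.018  0.001 -0.032  0.018  0.05  -0.009] 0.0015 25.0667
```

{"fn": "move_arm", "kwargs": {"increments": [[[0,0.4,0,0,0,0,0],[0,0.8,0,0,0,0,0],[0,0,0,0,0,0,0],[0,0,0,0,0,0,0],[0,0.8,0,0,0,0,0],[0,0.8,0,0,0,0,0],[0,0.8,0,0,0,0,0],[0,0.8,0,0,0,0,0]]]}}

```text
time: 25.78
tool_pos: [0.4222, -0.0742, 0.3508]
ee_rot: [3.141, -0.002, 3.021]
wrist_force: [0.0, -0.4, -2.9]
width: 0.0559
```

{"fn": "move_arm", "kwargs": {"increments": [[[0,0,0,0,0,0,0],[0,0,0,0,0,0,0],[0,0,0,0,0,0,0]]]}}

```text
time: 26.03
tool_pos: [0.4234, -0.0744, 0.3536]
ee_rot: [-3.141, 0.003, 3.021]
wrist_force: [0.5, 0.3, -4.6]
width: 0.0559
```

```bash
python3 o.py;python3 r.py
```

```text
26.0333 [ 0.4234 -0.0744  0.3536] [-3.1411  0.0033  3.0211] F [ 0.51  0.26 -4.63] T [-0.0147  0.0188  0.0324] 0.055925509528885434 qv 0.005
T about carrier y:  0.0169 F along x 0.507372880610726
[ 0.5  0.3 -4.6] [ 1.   0.6 -4.5] [ 0.4  0.1 -4.4] [ 0.3  1.1 -3.5] [-0.1 -0.3 -4.1] [-0.4 -0.4 -3.1] 
Ty [0.017 0.069 0.013 0.031 0.002 0.04 ] 0.0287 26.2833
```

The right tin is silent. I'll put it back the same way.

{"fn": "move_arm", "kwargs": {"increments": [[[0,-0.2,0,0.1,0,0,0],[0,-0.4,0,0.3,0,0,0],[0,-0.4,0,0.5,0,0,0],[0,-0.4,0,0.7,0,0,0],[0,-0.4,0,0.85,0,0,0],[0,-0.4,0,0.93,0,0,0],[0,-0.4,0,0.93,0,0,0],[0,-0.4,0,0.93,0,0,0]]]}}

```text
time: 27.0
tool_pos: [0.463, -0.0793, 0.2594]
ee_rot: [3.141, -0.0, 3.021]
wrist_force: [0.9, -0.3, -3.7]
width: 0.056
```

{"fn": "move_arm", "kwargs": {"increments": [[[0,0,0,0.03,0,0,0],[0,0,0,0.055,0,0,0],[0,0,0,0.055,0,0,0],[0,0,0,0.055,0,0,0]]]}}

```text
time: 27.33
tool_pos: [0.463, -0.0793, 0.2545]
ee_rot: [-3.141, 0.002, 3.021]
wrist_force: [-0.3, -0.8, -2.5]
width: 0.0558
```

{"fn": "move_arm", "kwargs": {"increments": [[[0,0,0,0.01,0,0,0],[0,0,0,0.01,0,0,0],[0,0,0,0.01,0,0,0]]]}}

```text
time: 27.58
tool_pos: [0.4632, -0.0793, 0.2541]
ee_rot: [-3.141, 0.002, 3.021]
wrist_force: [0.5, 0.3, 4.6]
width: 0.0556
```

```bash
python3 o.py
```

```text
27.5833 [ 0.4632 -0.0793  0.2541] [-3.1414e+00  2.1000e-03  3.0210e+00] F [0.49 0.33 4.61] T [0.1405 0.5099 0.0373] 0.05561249549091391 qv 0.004
T about carrier y:  0.523 F along x 0.4947823850767328
```

{"fn": "move_arm", "kwargs": {"increments": [[[0.2,0,0,-0.005,0,0,0],[0.85,0,0,-0.005,0,0,0],[0.85,0,0,-0.005,0,0,0],[0.85,0,0,-0.005,0,0,0],[0.85,0,0,-0.005,0,0,0]]]}}

```text
time: 28.0
tool_pos: [0.4628, -0.0792, 0.2529]
ee_rot: [3.141, -0.0, 3.021]
wrist_force: [-1.1, 0.5, 0.2]
width: 0.0783
```

{"fn": "move_arm", "kwargs": {"increments": [[[0.85,0,0,-0.3,0,0,0],[0.85,0,0,-0.6,0,0,0],[0.85,0.0,0.2,-0.9,0,0,0],[0.85,0,0.5,-0.9,0,0,0],[0.85,-0.01,0.95,-0.9,0,0,0],[0.85,-0.01,0.95,-0.9,0,0,0]]]}}

```text
time: 28.5
tool_pos: [0.4755, 0.0194, 0.344]
ee_rot: [3.138, 0.002, 3.026]
wrist_force: [-0.2, 0.1, 0.3]
width: 0.0798
```

{"fn": "move_arm", "kwargs": {"increments": [[[0.85,-0.01,0.4,0,0,0,0],[0.85,-0.01,0.8,0,0,0,0],[0.85,-0.02,0.96,0,0,0,0],[0.85,-0.02,0.96,0,0,0,0],[0.85,-0.02,0.96,0,0,0,0],[0.85,-0.02,0.96,0,0,0,0]]]}}

```text
time: 29.0
tool_pos: [0.4887, 0.1092, 0.3428]
ee_rot: [-3.141, -0.001, 3.02]
wrist_force: [0.7, -0.2, -0.3]
width: 0.08
```

```bash
python3 o.py; python3 - <<'E'
from h import *
p,d=robot.snapshot('top');cv2.imwrite('pics/top7.png',p[:,:,::-1])
cv2.imwrite('pics/c7.png',cv2.resize(p[205:325,280:500],None,fx=3.6,fy=3.6,interpolation=cv2.INTER_CUBIC)[:,:,::-1])
v,u=np.mgrid[:480,:640];W=world('top',u,v,d=d)
m=((d>0)&(W[...,2]>.078)&(W[...,2]<.093)&(u>290)&(u<430)&(v>230)&(v<310)).astype(np.uint8)
n,l,s,c=cv2.connectedComponentsWithStats(m)
for i in range(1,n):
    if s[i,4]>100:
        P=W[l==i];print(s[i],P.mean(0).round(4),cv2.minAreaRect(P[:,:2].astype(np.float32)))
E
```

```text
29.0 [0.4887 0.1092 0.3428] [-3.1406e+00 -7.0000e-04  3.0205e+00] F [ 0.67 -0.25 -0.26] T [ 0.0371 -0.0094 -0.0181] 0.07995398783414076 qv 0.018
T about carrier y:  -0.0049 F along x 0.668167531615927
[368 245  11  53 375] [ 0.4813 -0.0057  0.0861] ((0.47263044118881226, -0.0036888420581817627), (0.020536625757813454, 0.11214368045330048), 84.0780258178711)
[ 392  248   31   55 1409] [ 0.4626 -0.0793  0.086 ] ((0.4639114439487457, -0.08033744245767593), (0.05872190743684769, 0.11278166621923447), 83.043212890625)
[303 265  30  26 622] [0.4573 0.1138 0.0861] ((0.4577474296092987, 0.11379630863666534), (0.058129534125328064, 0.04978899657726288), 83.21936798095703)
[347 274   8  22 105] [0.4402 0.043  0.0854] ((0.44269388914108276, 0.0451490581035614), (0.04569825530052185, 0.014374705031514168), 6.278330326080322)
```

View pics/c7.png

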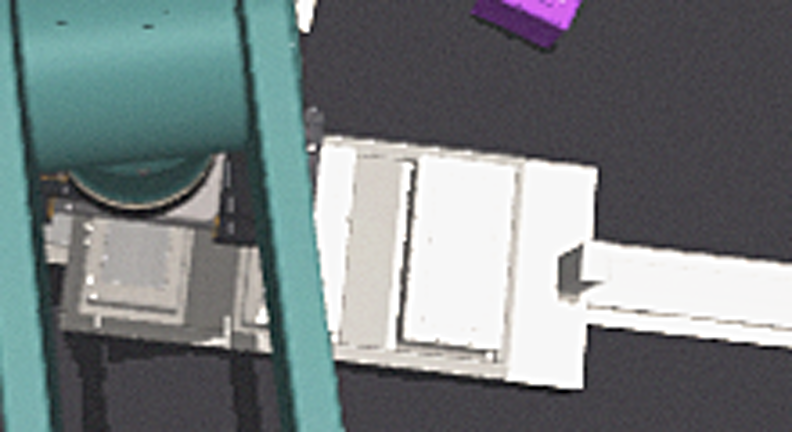

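{"fn": "move_arm", "kwargs": {"increments": [[[0.85,0,0.01,0.3,0,0,0],[0.85,0,0.01,0.6,0,0,0],[0.85,0,0.01,0.8,0,0,0],[0.85,0,0.01,0.9,0,0,0],[0.7,0,0.01,0.9,0,0,0],[0,0,0.01,0.9,0,0,0],[0,0,0.01,0.9,0,0,0],[0,0,0.01,0.9,0,0,0]]]}}

```text
time: 29.72
tool_pos: [0.4897, 0.1109, 0.2552]
ee_rot: [3.141, 0.004, 3.021]
wrist_force: [-0.1, 0.5, 0.2]
width: 0.0566
```

{"fn": "move_arm", "kwargs": {"increments": [[[0,0,0,0,0,0,0],[0,0,0,0,0,0,0],[0,0,0,0,0,0,0],[0,0,0,-0.2,0,0,0],[0,0,0,-0.5,0,0,0],[0,0,0,-0.8,0,0,0],[0,0,0,-1,0,0,0],[0,0,0,-1,0,0,0]]]}}

```text
time: 30.38
tool_pos: [0.4896, 0.1113, 0.3578]
ee_rot: [3.139, 0.008, 3.021]
wrist_force: [0.4, 0.9, -2.8]
width: 0.0556
```

```bash
python3 o.py;python3 - <<'E'
from h import *
o=robot.get_obs();D=np.array([.6735,.0352])-o['tool_pos'][:2];y=o['ee_rot'][2]
print(D@[np.cos(y),np.sin(y)],D@[np.sin(y),-np.cos(y)])
E
```

```text
30.3833 [0.4896 0.1113 0.3578] [3.1392 0.0084 3.0213] F [ 0.42  0.89 -2.83] T [ 0.0181 -0.144  -0.0408] 0.05558523298987921 qv 0.08
T about carrier y:  -0.1408 F along x 0.4212526795276479
-0.19165827817321637 -0.05348410804018257
```

{"fn": "move_arm", "kwargs": {"increments": [[[0,-0.15,0,0,0,0,0],[0,-0.4,-0.1,0,0,0,0],[0,-0.65,-0.2,0,0,0,0],[0,-0.85,-0.27,0,0,0,0],[0,-0.96,-0.27,0,0,0,0]]]}}

```text
time: 30.8
tool_pos: [0.5822, 0.0711, 0.3495]
ee_rot: [-3.14, -0.004, 3.019]
wrist_force: [0.3, 0.3, -3.6]
width: 0.0557
```

{"fn": "move_arm", "kwargs": {"increments": [[[0,-0.2,-0.05,0,0,0,0],[0,-0.45,-0.1,0,0,0,0],[0,-0.65,-0.2,0,0,0,0],[0,-0.85,-0.27,0,0,0,0],[0,-0.96,-0.27,0,0,0,0],[0,-0.96,-0.27,0,0,0,0],[0,-0.96,-0.27,0,0,0,0],[0,-0.96,-0.27,0,0,0,0]]]}}

```text
time: 31.47
tool_pos: [0.6724, 0.0347, 0.351]
ee_rot: [3.142, -0.004, 3.021]
wrist_force: [0.4, 0.7, -2.7]
width: 0.0559
```

```bash
python3 o.py;python3 r.py; python3 - <<'E'
from h import *
p,d=robot.snapshot('top');cv2.imwrite('pics/top8.png',p[:,:,::-1])
cv2.imwrite('pics/s8.png',robot.snapshot('scene')[0][:,:,::-1])
v,u=np.mgrid[:480,:640];W=world('top',u,v,d=d)
m=((d>0)&(W[...,2]>.078)&(W[...,2]<.093)&(u>290)&(u<430)&(v>230)&(v<310)).astype(np.uint8)
n,l,s,c=cv2.connectedComponentsWithStats(m)
for i in range(1,n):
    if s[i,4]>100:
        P=W[l==i];print(s[i],P.mean(0).round(4),cv2.minAreaRect(P[:,:2].astype(np.float32)))
E
```

```text
31.4667 [0.6724 0.0347 0.351 ] [ 3.1415 -0.0041  3.0214] F [ 0.41  0.72 -2.69] T [ 0.0291 -0.0735  0.0229] 0.055853583553829834 qv 0.023
T about carrier y:  -0.0695 F along x 0.40635612188172154
[ 0.4  0.7 -2.7] [ 0.4  0.2 -3.7] [-0.2 -0.7 -4. ] [-0.3  0.2 -3.2] [ 0.4 -0.2 -3.6] [-0.4  0.1 -4.2] 
Ty [-0.069 -0.081 -0.052 -0.068 -0.066 -0.086] -0.0705 31.7167
[406 249  17  53 596] [ 0.4712 -0.0957  0.0862] ((0.4639328420162201, -0.0994933694601059), (0.11312536895275116, 0.034750763326883316), 4.396128177642822)
```

View pics/top8.png

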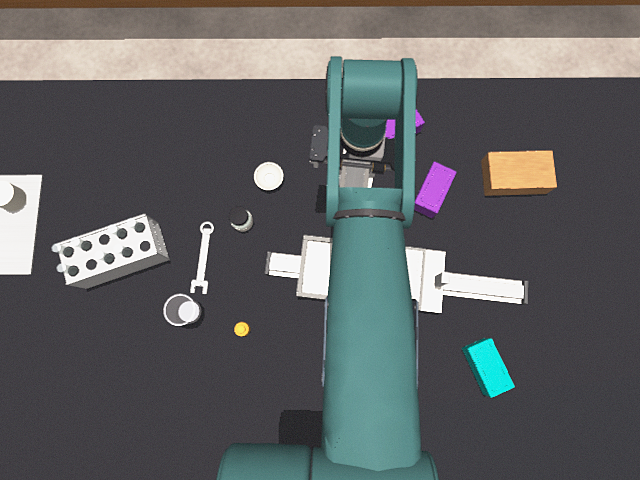

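View pics/s8.png

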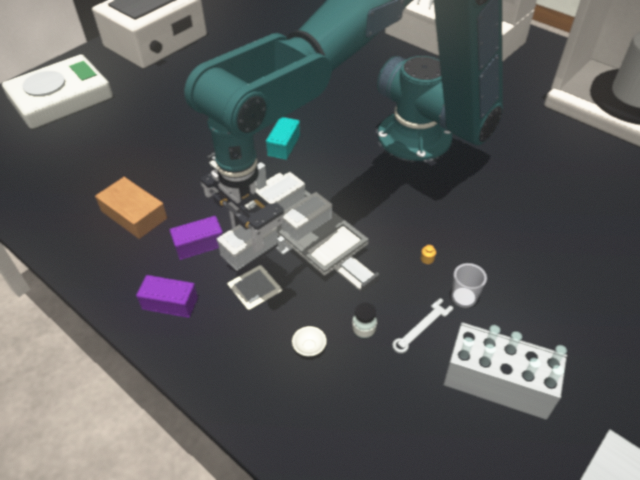

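The rattling tin is held over the plate. The left cell is empty, the other two tins stand in theirs, and nothing else has moved. One last check that the carrier hasn't shifted and the arm is still before I hand in.

```bash
python3 - <<'E'
from h import *
g=[cv2.cvtColor(cv2.imread(f'pics/top{k}.png'),6).astype(np.float32) for k in(4,8)]
# carrier leading edge/corner patch
t=g[0][284:304,294:330]; r=cv2.matchTemplate(g[1][279:309,286:338],t,cv2.TM_CCOEFF_NORMED); print(cv2.minMaxLoc(r))
a=[x[286:302,294:322] for x in g];print(cv2.phaseCorrelate(a[0],a[1]))
E
```

```text
(0.10136380046606064, 0.8154004812240601, (16, 0), (7, 5))
((0.16288770889312865, -0.16756312072073243), 0.8706148356199265)
```

{"fn": "move_arm", "kwargs": {"increments": [[[0,0,0,0,0,0,0],[0,0,0,0,0,0,0],[0,0,0,0,0,0,0],[0,0,0,0,0,0,0],[0,0,0,0,0,0,0],[0,0,0,0,0,0,0]]]}}

```text
time: 32.37
tool_pos: [0.673, 0.0343, 0.3532]
ee_rot: [3.141, -0.0, 3.021]
wrist_force: [0.3, -0.4, -4.3]
width: 0.0557
```

```bash
python3 o.py
```

```text
32.3667 [0.673  0.0343 0.3532] [ 3.1415 -0.      3.021 ] F [ 0.26 -0.42 -4.26] T [ 0.0228 -0.0571 -0.0337] 0.05569715794941104 qv 0.002
T about carrier y:  -0.054 F along x 0.2608354649175284
```

```bash
python3 - <<'E'
from h import *
robot_img=robot.snapshot('top')[0]; cv2.imwrite('pics/top9.png',robot_img[:,:,::-1])
for k in (3,4,5,6,7,8,9):
    g=cv2.cvtColor(cv2.imread(f'pics/top{k}.png'),6).astype(float);e=[]
    for v in list(range(243,250))+list(range(280,292)):
        row=g[v,290:306]; lo,hi=row[:3].mean(),row.max(); h=70
        i=np.argmax(row>110); e.append(290+i-1+(110-row[i-1])/(row[i]-row[i-1]))
    print(k,np.round(np.median(e),2),np.round(e,1)[[0,3,6,8,12,16,18]])
E
```

```text
3 296.78 [301.8 301.5 300.8 296.8 296.4 295.8 295.7]
4 296.86 [301.7 301.5 300.9 296.9 296.5 295.9 295.8]
5 296.74 [301.5 301.3 300.8 296.8 296.4 295.8 295.7]
6 296.74 [301.8 301.4 301.1 297.1 296.5 296.1 295.9]
7 297.8 [294.  308.  268.5 298.8 297.8 297.6 298.8]
8 296.86 [301.9 301.5 300.9 296.8 296.5 295.9 296. ]
9 296.94 [301.9 301.5 300.9 296.9 296.4 295.9 296. ]
```

```bash
python3 -c "
from bench import robot
print(robot.close_job())"
```

```text
the job is handed in; nothing more can be done
None
```

The job is handed in at about 32 s. The gripper is holding the left tin, the one that rattles, upright and still above the hand-over plate. The middle and right tins are back in their own cells.

- **Carrier:** I pinched the push post and moved the carrier about 155 mm, until the force showed the detent pull. I overran it by about 4 mm to feel the far side, then drew back to its middle and let go. The middle tin then measured within about 0.5 mm of the station. The carrier's leading edge moved less than 0.3 mm from release to the end.
- **Shake test, in the order left, middle, right:** I lifted and shook all three and read the wrist moment after a forward and after a backward stroke:

| Tin | After forward stroke | After backward stroke | Result |
|---|---|---|---|
| Left | +0.066 Nm | −0.067 Nm | rattles |
| Middle | +0.019 Nm | +0.022 Nm | silent |
| Right | +0.002 Nm | +0.029 Nm | silent |

- **Left tin:** it rattled first, but I stood it back in its cell so the other two could be shaken as asked, then fetched it last.
- **Final state:** the tool is at (0.673, 0.034) against a plate centre of (0.6735, 0.035), with the tin's underside about 130 mm above the table. It is upright and still, and the wrist still reads about −0.07 Nm from the plug.
- **Bystanders:** the last pictures show those in view unmoved. The arm hid part of one purple look-alike from the top camera, but the scene camera showed it in place.

Two checks were weaker:
- **Carrier:** one coarse image match suggested a 1-pixel (about 2 mm) carrier shift. The finer edge measurement did not confirm it; one of those edge readings was spoiled because the arm hid the edge.
- **Middle tin:** it was hidden from the top camera in the last view. Its place rests on the earlier measurement and the scene picture.

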